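# File a kit carton upright and close the row with the rail keeper

## Task

File the orange kit carton: take it off the metal block and stand it upright on its short thin edge on the white rack, as the next one in the row, square with, in line with and right beside the two cartons standing there. When it stands by itself, hang the blue keeper over the yellow end of the rail, its flat side towards the row, and slide it along the rail until it is up against the orange carton, then let go. Do not topple or shove the standing cartons, and leave the bottle and the tip box where they are.

Things in the scene. Friction and masses are not known exactly. Their poses are not given: they have to be found in the camera images.
- rack: Fixed filing rack. Origin on the bench (z = 0) straight under the rail; z up, y along the rail from its yellow end (-y) towards the row (+y); the row stands on the -x side of the rail. White base plate, x -130 to 110, y -180 to 180 mm, top at z = 6 mm. Posts at y = -174 and 174, x +-10 mm, no higher than the rail. Steel end stop of the row: face at y = 150 mm, 96 mm high.
- rail (a point): Middle of the yellow part of the rail, on its axis, 70 mm above the bench (rack x = 0, y = -100 mm). Rack axes: y along the rail. Round rail 12 mm in diameter, rack y -180 to 180 mm; yellow from -180 to -20 mm, bare steel from there to 180.
- place (a point): Where the middle of the orange carton belongs when it stands in the row: rack x = -75 (the row's centre line), y = 74, z = 64 mm. Rack axes. The two cartons standing there take rack y = 89 to 150 mm.
- carton_c (a point): Centre of the orange kit carton with a white band round one end (116 x 62 x 28 mm, about 0.15 kg). Its own x runs along the 116 mm length, y along the 62 mm width, z through the 28 mm thickness. It starts lying flat on the metal block; either short end (62 x 28) may be the foot.
- block: Fixed aluminium block on the bench under the carton, 100 x 52 x 36 mm high, origin at the centre of its underside, long side along its x.
- keeper_grip (a point): Grip point on the blue keeper (0.3 kg), in its black handle: 14 mm along x, 30 mm along y, top 18 mm above this point, 28 mm free below. z up, y towards its flat side. It starts standing on the bench. Lowered over the rail from above, keeper y along rack y, it hangs level with this point 113 mm above the bench, over the rail's axis, and slides with ordinary friction.
- keeper_face (a point): Centre of the keeper's flat contact face on its -x side, the one that meets the carton: in the keeper's axes 54 mm to -x, 22.5 mm to +y and 66.5 mm below keeper_grip. Same axes. Two such paddles, 5 mm thick, 57 mm high, at x -90 to -18 and 18 to 90 mm, with small feet towards -y.
- boxA_c (a point): Centre of a white carton with a blue band standing in the row, 62 (x) x 30 (y) x 118 mm high, 0.25 kg, loose. It and boxB may be in either order.
- boxB_c (a point): Centre of a blue carton with a white band standing in the row, 62 (x) x 30 (y) x 112 mm high, 0.25 kg, loose.
- bottle: Reagent bottle with blue cap, 70 mm diameter, 150 mm high, loose; origin at the centre of its underside. To be left alone.
- tipbox: Blue pipette-tip box, 120 x 80 x 66 mm high, loose; origin at the centre of its underside. To be left alone.
- carton: The same orange carton: origin at the middle of its lower large face as it starts (14 mm from carton_c along its z), same axes.
- keeper: The same blue keeper: origin at the centre of its underside, 95 mm below keeper_grip, same axes. Its saddle is an upside-down V, 45 mm long in y, inner faces at 45 degrees, open below, mouth about 36 mm wide in x, inner apex 34 mm below keeper_grip.
Mind the look-alikes: they are no part of the job. Of the things that look like the keeper, the middle-sized one is meant.

How it is judged:
By the outcome, as a careful person would: the job done as asked, in the order asked, and still so for the second after the job is handed in, with the robot touching nothing.
It also fails if it takes over 64 s, if anything falls off the work surface, if the arm or the gripper's body presses on something with over 40 N, if the wrist force passes 120 N, or if a joint passes its speed limit or range.

## Robot

A 7-joint arm with a two-finger parallel gripper is mounted at the origin on the work surface. World frame = base frame: x ahead of the robot, y to its left, z up, the work surface at z = 0. Lengths are in m, angles in rad, forces in N, time in s.
With the tool pointing down it reaches from about 0.4 to 0.85 m from the base axis. Payload 10.4 kg.
Tool frame: the origin (TCP) lies midway between the tips of the shut fingers; the grasp point (between the pads) lies 19 mm behind it; z points along the fingers, y is the line along which they close (so a half turn about z gives the same grasp; the last joint's range is limited). The gripper opens to 87 mm and grips with 3 to 60 N. Pads are 19 mm wide; open, the fingers measure 117 mm over their backs; the gripper's body (75 mm by 190 mm) begins 51 mm behind the grasp point.
Start: joints at [-0.023, 0.332, -0.065, 1.46, 0.022, 1.35, -0.088], TCP at [0.625, 0, 0.223] pointing down, gripper open.
Joint ranges: [-2.6, 2.6], [-0.5, 2.12], [-1.47, 1.34], [0.16, 2.42], [-1.27, 4.41], [0.06, 2.06], [-2.6, 2.6]. Speed limits (rad/s): [2.22, 2.22, 2.79, 2.79, 3.14, 3.14, 3.14].

## Interface

Orientations are given as a unit quaternion [x, y, z, w].
In Python, from bench import sensors, eyes, order gives the robot as it stands.
- The arm moves only by the tool arm_command, never from a script. Its argument "steps" is a list of rows, each an object with "rot": the turn, a rotation vector about the world's x, y, z in degrees, a list of three; "slide": the shift along the world's x, y, z in m, a list of three; "grip": the opening, from 0 (shut) to 1 (fully open). A call has exactly 8 rows; each row shifts and turns the commanded pose from where the row before left it; what a row does not reach is not made up. A row lasts 1/8 s, in which the tool goes at most 62.5 mm and 10.7 degrees, less where a joint would pass 70% of its speed; a pose out of reach is approached as far as the arm can. A call with a gripper value outside its range is refused whole. The fingers move at their own pace and stop on an object; "newtons" is the grip in N (left out, the last holds). Time passes only in rows, so rows that do not move let the fingers close, or fill a call up. It gives the time, the measured TCP pose, the force, the opening and the grip force at its end, in the units of the state.
- sensors.read_state(): the state, without advancing time (a new reading comes with each control period).
- eyes.camera(name): name is "scene" or "side" or "wrist"; returns a dict with "pixels" (400x640x3 uint8, red, green, blue), "intrinsics" (3x3 intrinsics, pixels), "k1" (the pictures are not rectified: a ray, as slopes to the right and down, at radius r is drawn at 1 + k1 r^2 times it, then the intrinsics apply), "pose" (4x4, takes a point from camera to world coordinates). Camera axes: x right, y down, z forward; pixel columns grow to the right and rows downward; lengths in m; the calibration is good to about 2 mm. A picture is of the moment at which its call begins. There is no depth.
- order.close_job(): hands the job in; it is judged then, once.
Trained networks look in a picture, given as the dict that the camera call returned (one of the last four; its "shot" number tells which), for a name from the list of things; names that differ only in an ending like _2 or _b are one class to them, and where a whole thing is asked for, a point or a joint stands for the part that bears it (a point fixed in the world has none). Each returns a list of dicts, best first, with "conf" (0 to 1); they miss things now and then, are a little off and sometimes report something else, mostly with a low value. They report only what shows in the picture. A call takes as long as a camera call. They do not tell look-alikes from the thing itself.
- eyes.look_for(name, picture): "bbox" ([left, top, right, bottom] in pixels, round what is visible of it).
The state is a dict: "time": time; "joint_positions": joint angles; "joint_vel": joint speeds; "joint_torque": joint torques, N m; "ee_pos": TCP position; "eef_rot": TCP orientation; "ft_force": force on the tool from outside, world axes, zero at the start; "torque": the same for the moment, N m; "width": finger opening in m; "grip_force": force on a finger pad.
Only numpy, scipy, OpenCV 4.12 (cv2) and the standard library are available. Lean on these libraries where they do the work, as an engineer would, in place of code of your own. Each camera call takes 0.05 s, during which the arm holds its last target. There are 200 camera calls.

## Working session

There is one attempt and no reset: what is moved stays moved. The work goes in short steps, Python scripts to look and compute and a tool call to move; the robot and the scene stay as the last step left them, time stands still between calls to the robot, and variables do not carry over. Pictures are saved under pics/ and viewed, at most 10 in all, crops included, and the job is handed in when it is done.

Besides the shell and the picture viewer there is one more tool, called by a JSON object that holds its "api" and its "payload", one argument or row to a line. arm_command: Moves the arm, as the interface text tells. Its arguments: {"type":"object","properties":{"steps":{"type":"array","items":{"type":"object","properties":{"rot":{"type":"array","items":{"type":"number"}},"slide":{"type":"array","items":{"type":"number"}},"grip":{"type":"number"}}}},"newtons":{"type":"number"}},"required":["steps"]}

```bash
ls; mkdir -p pics
cat > h.py <<'E'
import numpy as np, cv2, pickle
from bench import sensors, eyes, order
def cam(n,save=None):
    p=eyes.camera(n)
    if save:
        cv2.imwrite(f'pics/{save}.png',p['pixels'][:,:,::-1]); pickle.dump(p,open(f'pics/{save}.pkl','wb'))
    return p
def ray(p,uv):
    K=np.array(p['intrinsics']);uv=np.atleast_2d(np.array(uv,float))
    d=np.c_[(uv[:,0]-K[0,2])/K[0,0],(uv[:,1]-K[1,2])/K[1,1]];s=d.copy()
    for _ in range(30): s=d/(1+p['k1']*(s**2).sum(1,keepdims=True))
    T=np.array(p['pose']);D=np.c_[s,np.ones(len(s))]@T[:3,:3].T
    return T[:3,3],D
def onz(p,uv,z):
    o,D=ray(p,uv);return o+D*((z-o[2])/D[:,2])[:,None]
def proj(p,X):
    T=np.array(p['pose']);K=np.array(p['intrinsics']);c=(np.atleast_2d(X)-T[:3,3])@T[:3,:3]
    s=c[:,:2]/c[:,2:];s=s*(1+p['k1']*(s**2).sum(1,keepdims=True))
    return s*[K[0,0],K[1,1]]+[K[0,2],K[1,2]]
E
python3 - <<'E'
from h import *
for n in ['scene','side','wrist']:
    p=cam(n,n+'0')
    print(n,np.round(p['pose'],3).tolist(),np.round(p['intrinsics'],1).tolist(),p['k1'])
    for o in ['rack','rail','place','carton','carton_c','block','keeper','keeper_grip','boxA_c','boxB_c','bottle','tipbox']:
        r=eyes.look_for(o,p); print(o,[(np.round(q['bbox']).astype(int).tolist(),round(q['conf'],2)) for q in r[:4]])
s=sensors.read_state();print({k:np.round(v,3).tolist() for k,v in s.items()})
E
```

```text
pics
scene [[0.058, 0.715, -0.696, 1.362], [0.998, -0.034, 0.048, -0.149], [0.011, -0.698, -0.716, 1.057], [0.0, 0.0, 0.0, 1.0]] [[509.3, 0.0, 326.4], [0.0, 509.3, 198.5], [0.0, 0.0, 1.0]] -0.144274440024282
rack [([351, 229, 500, 312], 0.82)]
rail [([347, 230, 499, 314], 0.6)]
place [([349, 228, 500, 312], 0.72)]
carton [([276, 212, 320, 239], 0.97)]
carton_c [([276, 212, 320, 239], 0.97)]
block [([292, 236, 309, 252], 0.8), ([273, 279, 322, 337], 0.42)]
keeper [([218, 127, 299, 196], 0.97), ([148, 232, 197, 265], 0.63), ([206, 200, 236, 262], 0.62), ([293, 235, 308, 251], 0.36)]
keeper_grip [([206, 196, 230, 267], 0.91), ([217, 126, 295, 199], 0.65), ([151, 233, 197, 267], 0.63)]
boxA_c [([475, 216, 488, 257], 0.77), ([208, 197, 230, 265], 0.73)]
boxB_c [([453, 212, 476, 256], 0.62), ([206, 258, 237, 316], 0.48)]
bottle [([205, 262, 237, 314], 0.82)]
tipbox [([275, 278, 321, 334], 0.9), ([349, 229, 502, 314], 0.7)]
side [[-0.999, -0.039, 0.038, 0.394], [-0.053, 0.556, -0.829, 0.967], [0.011, -0.83, -0.558, 0.792], [0.0, 0.0, 0.0, 1.0]] [[478.1, 0.0, 320.2], [0.0, 478.1, 205.7], [0.
[... 873 characters left out ...]
rack [([178, 0, 418, 212], 0.73)]
rail [([176, 0, 420, 211], 0.75)]
place [([172, 2, 420, 213], 0.96)]
carton [([163, 265, 219, 352], 0.96)]
carton_c [([163, 265, 219, 352], 0.96)]
block [([220, 305, 244, 327], 0.84)]
keeper []
keeper_grip []
boxA_c []
boxB_c []
bottle []
tipbox [([336, 270, 445, 336], 0.68)]
{'time': 1.95, 'joint_positions': [-0.023, 0.332, -0.065, 1.46, 0.022, 1.35, -0.088], 'joint_vel': [-0.001, -0.0, 0.001, -0.001, 0.0, 0.0, -0.003], 'joint_torque': [-0.0, -62.304, 0.024, -39.012, -0.061, 0.032, 0.0], 'ee_pos': [0.625, -0.0, 0.223], 'eef_rot': [0.707, 0.707, 0.0, 0.0], 'ft_force': [0.331, 0.332, 0.453], 'torque': [0.054, -0.012, 0.007], 'grip_force': 0.0, 'width': 0.087}
```

Run:
```python
import cv2
for n,(x0,y0,x1,y1) in {'scene':(130,110,530,350),'side':(150,110,470,380)}.items():
    i=cv2.imread(f'pics/{n}0.png')[y0:y1,x0:x1]; f=min(800/(x1-x0),600/(y1-y0))
    cv2.imwrite(f'pics/{n}0c.png',cv2.resize(i,None,fx=f,fy=f,interpolation=cv2.INTER_CUBIC)); print(f)
```

```text
2.0
2.2222222222222223
```

View pics/scene0c.png

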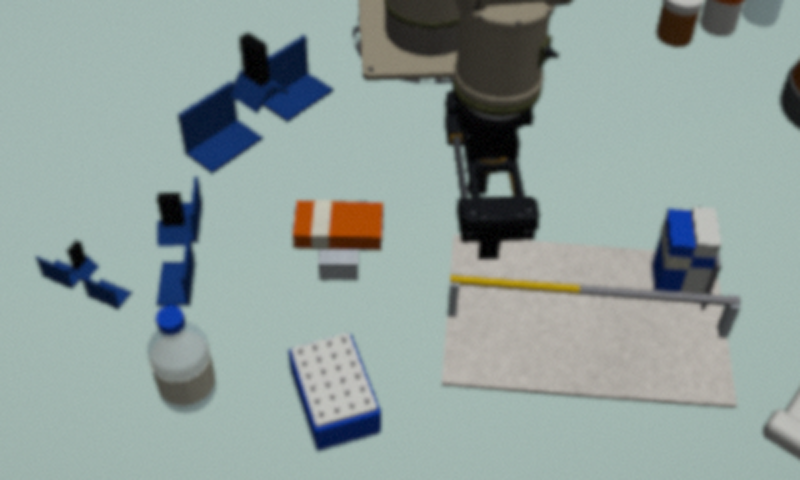

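View pics/side0c.png

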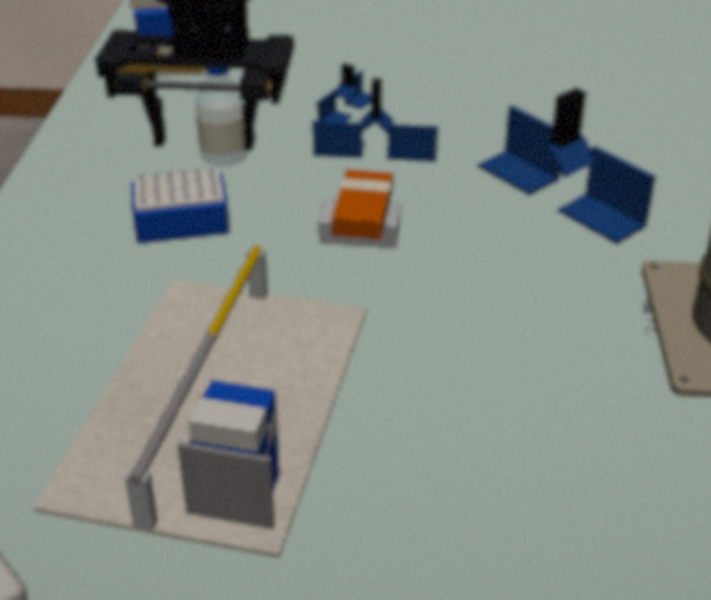

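View pics/wrist0.png

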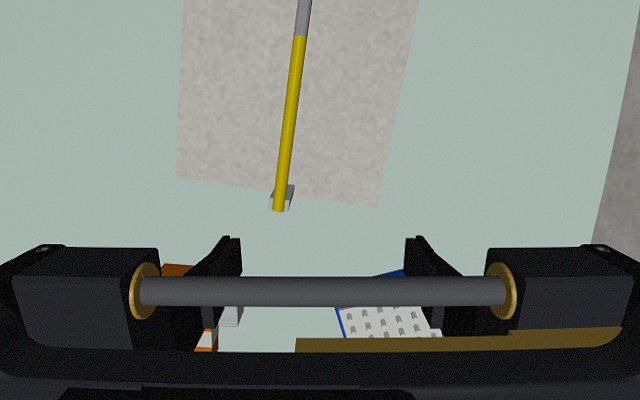

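The scene image shows the orange carton at (296,224) with its long side along world y, its band at -y and the block under it. The rack's yellow rail end is at (356,250), and the row is at (472,235).

Keeper candidates in the scene picture:
- large at (258,160)
- middle at (218,230)
- small at (172,248)

I choose the middle one at (218,230), with its flat side to the right (+y).

```bash
cat >> h.py <<'E'
from scipy.optimize import minimize, least_squares
def hull(m):
    m=m.astype(np.uint8); n,l,st,_=cv2.connectedComponentsWithStats(m)
    m=np.isin(l,[i for i in range(1,n) if st[i,4]>=12])
    ys,xs=np.nonzero(m); return cv2.convexHull(np.c_[xs,ys].astype(np.float32))
def box(x,y,z): return np.array([[a,b,c] for a in x for b in y for c in z],float)
def place(pts,q):
    c,s=np.cos(q[2]),np.sin(q[2]); return pts@np.array([[c,s,0],[-s,c,0],[0,0,1]])+[q[0],q[1],0]
def fit(obs,pts,q0):  # obs: [(pic,hull)]
    def f(q):
        e=0
        for p,h in obs:
            m=cv2.convexHull(proj(p,place(pts,q)).astype(np.float32))
            a,b=cv2.contourArea(m),cv2.contourArea(h); e+=(a+b-2*cv2.intersectConvexConvex(m,h)[0])/b
        return e
    best=None
    for k in range(4):
        r=minimize(f,q0,method='Nelder-Mead',options=dict(initial_simplex=np.array(q0)+np.vstack([np.zeros(3),np.diag([.02,.02,.15*(-1)**k])])))
        if best is None or r.fun<best.fun: best=r
        q0=best.x
    return best.x,best.fun/len(obs)
def sub(m,b):
    o=np.zeros_like(m);o[b[1]:b[3],b[0]:b[2]]=m[b[1]:b[3],b[0]:b[2]];return o
def hsv(p): return cv2.cvtColor(p['pixels'],cv2.COLOR_RGB2HSV)
def orange(p): H=hsv(p);return (H[...,0]<14)&(H[...,1]>150)&(H[...,2]>70)
def yellow(p): H=hsv(p);return (H[...,0]>20)&(H[...,0]<35)&(H[...,1]>140)&(H[...,2]>70)
def blue(p): H=hsv(p);return (H[...,0]>100)&(H[...,0]<125)&(H[...,1]>150)
RAIL=box([0],[-.18,-.02],[.07]);RAIL=np.vstack([RAIL+[a,0,b] for a in(-.005,.005) for b in(-.005,.005)])
CART=box([-.058,.058],[-.031,.031],[.036,.064])
E
python3 - <<'E'
from h import *
S,D,W=[pickle.load(open(f'pics/{n}0.pkl','rb')) for n in('scene','side','wrist')]
oS=hull(sub(orange(S),(270,205,325,243)));oD=hull(sub(orange(D),(295,180,332,222)))
print('carton',fit([(S,oS),(D,oD)],CART,[.6,-.19,1.57]))
for p,o in((S,oS),(D,oD)): print('  ',fit([(p,o)],CART,[.6,-.19,1.57]))
yS=hull(sub(yellow(S),(350,240,430,262)));yD=hull(sub(yellow(D),(235,215,275,265)));yW=hull(sub(yellow(W),(260,0,320,215)))
for o in([(S,yS),(D,yD)],[(S,yS)],[(D,yD)],):
    q,e=fit(o,RAIL,[.66,.25,.0]); print('rack',q,e, place(np.array([[-.075,.074,.064],[-.075,.0890,.124]]),q))
# corners
C=np.array([[-.13,-.18,.006],[.11,-.18,.006],[.11,.18,.006],[-.13,.18,.006],[0,-.02,.076],[0,-.18,.07]])
ob=[(S,0,(355,229)),(S,1,(351.5,302)),(S,2,(497.5,312.5)),(D,0,(314.3,249.5)),(D,1,(227.4,236)),(D,2,(167,339.5)),(D,3,(276,359)),(W,0,(176,178)),(W,1,(378,207)),(W,4,(300,36)),(W,5,(279,211)),(S,4,(420.5,254.5)),(D,4,(245.4,259.4))]
f=lambda q:np.concatenate([(proj(p,place(C[i:i+1],q))[0]-uv) for p,i,uv in ob])
r=least_squares(f,[.66,.25,0],loss='soft_l1');print(r.x,np.round(r.fun.reshape(-1,2),1).tolist())
# keepers: three, handle top via black centroid
b=hull(sub(blue(S),(205,196,236,264)))
for L in (.02,.03,.04,.05):
    K=np.vstack([box([-.09,.09],[.0175,.0225],[0,.057]),box([-.09,.09],[.0175-L,.0225],[0,.004])])
    print('keeper',L,fit([(S,b)],K,[.59,-.36,0]))
E
```

```text
carton (array([ 0.46614613, -0.16055657,  1.56669641]), np.float64(0.22097052310542437))
   (array([ 0.45606508, -0.16021036,  1.55607996]), np.float64(0.2526536319776503))
   (array([ 1602278.35791408, -2794542.7124289 ,   718015.04700384]), np.float64(1.0))
rack [ 0.60395372  0.15305153 -0.11922151] 0.772135565947192 [[0.53828761 0.23544668 0.064     ]
 [0.5400717  0.25034021 0.124     ]]
rack [-4.60772582e+04  2.80023984e+04 -2.11708973e+00] 1.0000000000231097 [[-4.60771560e+04  2.80024240e+04  6.40000000e-02]
 [-4.60771432e+04  2.80024162e+04  1.24000000e-01]]
rack [ 5.12808066e+04 -7.15594650e+04  3.76288561e+00] 1.0000000000502611 [[ 5.12809106e+04 -7.15594816e+04  6.40000000e-02]
 [ 5.12809194e+04 -7.15594938e+04  1.24000000e-01]]
[ 0.60775551  0.15409493 -0.1478063 ] [[0.6, -2.0], [-1.0, -0.7], [0.6, -0.9], [-0.3, -1.8], [-0.6, -0.3], [-1.9, -1.1], [0.2, -0.5], [0.2, 0.1], [-0.2, -0.1], [-0.3, -0.2], [0.3, -0.5], [-1.2, -1.8], [-1.2, -0.2]]
keeper 0.02 (array([ 0.46338923, -0.38452238, -0.07298113]), np.float64(0.4148537117665664))
keeper 0.03 (array([ 0.46373594, -0.38124993, -0.03231468]), np.float64(0.25242469331482287))
keeper 0.04 (array([ 0.46374077, -0.38053942, -0.01777335]), np.float64(0.23336091363410594))
keeper 0.05 (array([ 0.46293621, -0.37072053,  0.08678049]), np.float64(0.45157397338519584))
```

{"api": "arm_command", "payload": {
  "steps": [
    {"slide": [-0.02,-0.036,0.013]},
    {"slide": [-0.021,-0.037,0.013]},
    {"slide": [-0.021,-0.037,0.013]},
    {"slide": [-0.021,-0.037,0.013]},
    {"slide": [-0.021,-0.037,0.012]},
    {"slide": [-0.021,-0.037,0.012]},
    {"slide": [-0.02,-0.035,0.012]},
    {"slide": [-0.02,-0.034,0.012]}
  ],
  "newtons": 35
}}

```text
schema error: expected keys rot, slide, grip
```

Run:
```python
from h import *
W=cam('wrist','wrist1');S=cam('scene','scene1');D=cam('side','side1')
s=sensors.read_state();print({k:np.round(s[k],3).tolist() for k in('time','joint_positions','ee_pos','eef_rot','ft_force')})
m=orange(W);h=hull(m);print(h.reshape(-1,2).min(0),h.reshape(-1,2).max(0))
print(fit([(W,h)],CART,[.465,-.16,1.56]))
```

```text
{'time': 2.1, 'joint_positions': [-0.023, 0.332, -0.065, 1.46, 0.022, 1.35, -0.088], 'ee_pos': [0.625, 0.0, 0.223], 'eef_rot': [0.707, 0.707, -0.0, 0.0], 'ft_force': [-0.246, 0.153, -0.318]}
[161. 264.] [192. 268.]
(array([ 0.61365846, -3.82016533,  3.14849427]), np.float64(1.0158279923837905))
```

View pics/wrist1.png

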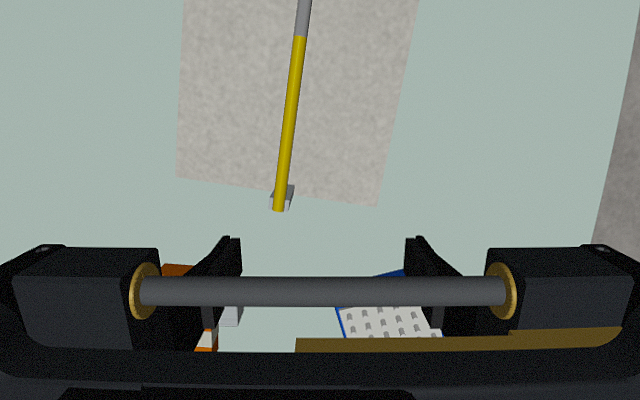

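The picture is unchanged, because the call was refused: every row needs all three keys.

{"api": "arm_command", "payload": {
  "steps": [
    {"rot": [0,0,0],"slide": [-0.02,-0.036,0.013],"grip": 1},
    {"rot": [0,0,0],"slide": [-0.021,-0.037,0.013],"grip": 1},
    {"rot": [0,0,0],"slide": [-0.021,-0.037,0.013],"grip": 1},
    {"rot": [0,0,0],"slide": [-0.021,-0.037,0.013],"grip": 1},
    {"rot": [0,0,0],"slide": [-0.021,-0.037,0.012],"grip": 1},
    {"rot": [0,0,0],"slide": [-0.021,-0.037,0.012],"grip": 1},
    {"rot": [0,0,0],"slide": [-0.02,-0.035,0.012],"grip": 1},
    {"rot": [0,0,0],"slide": [-0.02,-0.034,0.012],"grip": 1}
  ],
  "newtons": 35
}}

```text
time: 3.1
ee_pos: [0.4592, -0.2911, 0.3232]
eef_rot: [0.707, 0.707, 0.0, 0.0]
ft_force: [1.2, -0.8, -0.8]
width: 0.087
grip_force: 0.0
```

Run:
```python
from h import *
W=cam('wrist','wrist2');S=cam('scene','scene2')
s=sensors.read_state();print({k:np.round(s[k],3).tolist() for k in('time','joint_positions','ee_pos','eef_rot','ft_force')})
m=orange(W);h=hull(m);print(h.reshape(-1,2).min(0),h.reshape(-1,2).max(0))
print(fit([(W,h)],CART,[.465,-.16,1.56]))
s=hull(blue(S)[:,:]&sub(np.ones((400,640),bool),(205,196,236,264)))
```

```text
{'time': 3.2, 'joint_positions': [0.351, 0.112, 0.151, 1.518, -0.015, 1.51, 0.494], 'ee_pos': [0.458, -0.295, 0.324], 'eef_rot': [0.71, 0.705, -0.0, 0.001], 'ft_force': [-0.36, -0.159, 0.195]}Traceback (most recent call last):
  File "<stdin>", line 4, in <module>
AttributeError: 'NoneType' object has no attribute 'reshape'
```

View pics/wrist2.png

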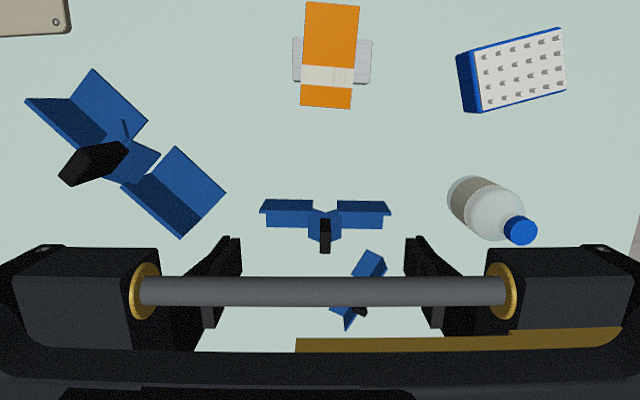

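Run:
```python
import cv2
i=cv2.imread('pics/wrist2.png')[180:270,240:410]
j=cv2.imread('pics/scene2.png')[190:270,190:270]
a=cv2.resize(i,None,fx=4.7,fy=4.7,interpolation=cv2.INTER_CUBIC)[:, :799]
cv2.imwrite('pics/kw.png',a)
p=cv2.imread('pics/wrist2.png');H=cv2.cvtColor(p,cv2.COLOR_BGR2HSV)
print(H[30,330],H[90,330],H[205,280],H[218,280],H[300,310])
```

```text
[ 17 213 205] [ 17 224 203] [106 192  81] [107 183 141] [115  16  98]
```

View pics/kw.png

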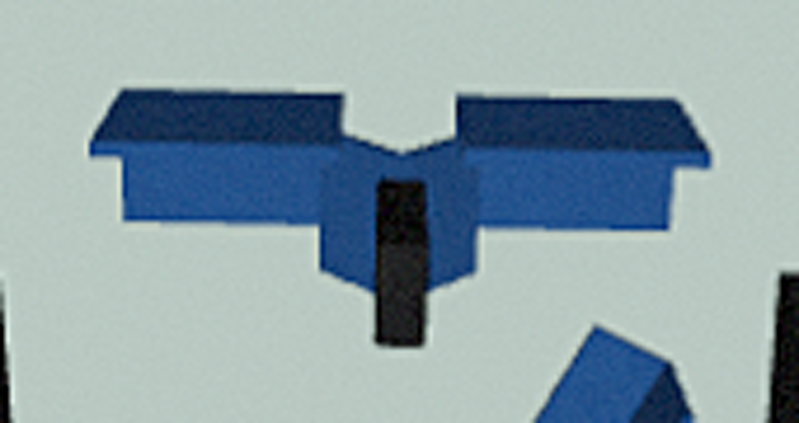

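The crop shows the middle keeper with its flat wall (dark) facing +y and its feet to -y, with the handle top at about (325,243). The wall's top corners are at (259,212) and (391,213).

```bash
sed -i 's/H\[...,0\]<14/H[...,0]<19/' h.py
python3 - <<'E'
from h import *
W=pickle.load(open('pics/wrist2.pkl','rb'));S=pickle.load(open('pics/scene2.pkl','rb'));D=pickle.load(open('pics/side0.pkl','rb'));W0=pickle.load(open('pics/wrist0.pkl','rb'))
m=sub(orange(W),(290,0,370,125));h=hull(m);print(h.reshape(-1,2).min(0),h.reshape(-1,2).max(0))
print('cart W',fit([(W,h)],CART,[.465,-.16,1.56]))
oS=hull(sub(orange(S),(270,205,325,243)));oD=hull(sub(orange(D),(295,180,332,222)))
print('S',fit([(S,oS)],CART,[.465,-.16,1.56]),'D',fit([(D,oD)],CART,[.465,-.16,1.56]))
P=np.array([[-.09,.0225,.057],[.09,.0225,.057],[-.09,.0225,0],[.09,.0225,0],[-.018,.0225,0],[.018,.0225,0],[-.007,-.015,.113],[.007,-.015,.113],[-.007,.015,.113],[.007,.015,.113]])
uv=np.array([(259.1,211.9),(391.3,212.6),(266,199.1),(384.7,201.3),(313,200.2),(337.2,200.2),(320,253.6),(330.2,253.6),(320.2,231.7),(330.9,231.7)])
r=least_squares(lambda q:(proj(W,place(P,q[:3]))-uv).ravel(),[.46,-.38,0]);print('keeper',r.x,np.round(r.fun.reshape(-1,2),1).tolist())
r2=least_squares(lambda q:(proj(W,place(P*q[3],q[:3]))-uv).ravel(),[.46,-.38,0,1]);print('scale',r2.x)
yW=hull(sub(yellow(W0),(260,0,320,215)));yS=hull(sub(yellow(S),(350,240,430,262)));yD=hull(sub(yellow(D),(235,215,275,265)))
for n,o in(('WSD',[(W0,yW),(S,yS),(D,yD)]),('W',[(W0,yW)]),('S',[(S,yS)]),('D',[(D,yD)])): print('rack',n,fit(o,RAIL,[.608,.154,-.148]))
E
```

```text
[300.   2.] [359. 108.]
cart W (array([ 0.46558595, -0.15959005,  1.49197357]), np.float64(0.028241929058310026))
S (array([ 0.45373283, -0.15724745,  1.51629839]), np.float64(0.34728781999032116)) D (array([ 0.46643795, -0.16363848,  1.56715715]), np.float64(0.16823641181062268))
keeper [ 0.46195482 -0.37571489 -0.01272133] [[-0.3, -1.2], [0.5, -0.4], [-0.3, -0.0], [-0.4, -0.8], [0.2, -0.6], [-0.3, -0.3], [-0.4, 1.2], [0.8, 1.3], [-0.4, 0.2], [0.6, 0.3]]
scale [ 0.4619615  -0.37582694 -0.01267591  0.99113248]
rack WSD (array([ 0.60736449,  0.15402951, -0.15538738]), np.float64(0.5502829940501393))
rack W (array([ 0.60779   ,  0.15415255, -0.15883436]), np.float64(0.07131642981280112))
rack S (array([ 0.60445081,  0.15432116, -0.15788484]), np.float64(0.8142569344536532))
rack D (array([ 0.60289533,  0.14324801, -0.11992416]), np.float64(0.6737054163914288))
```

{"api": "arm_command", "payload": {
  "steps": [
    {"rot": [0,0,-4.5],"slide": [0.001,0.03,0.0],"grip": 1},
    {"rot": [-7.12,0.56,0],"slide": [0.002,0.032,-0.02],"grip": 1},
    {"rot": [-7.12,0.56,0],"slide": [0.002,0.032,-0.02],"grip": 1},
    {"rot": [-7.12,0.56,0],"slide": [0.002,0.032,-0.03],"grip": 1},
    {"rot": [-7.12,0.56,0],"slide": [0.002,0.032,-0.033],"grip": 1},
    {"rot": [-7.12,0.56,0],"slide": [0.002,0.032,-0.033],"grip": 1},
    {"rot": [-7.12,0.56,0],"slide": [0.002,0.032,-0.033],"grip": 1},
    {"rot": [-7.12,0.56,0],"slide": [0.002,0.03,-0.034],"grip": 1}
  ]
}}

```text
time: 4.2
ee_pos: [0.4756, -0.0361, 0.1191]
eef_rot: [0.665, 0.615, -0.31, 0.289]
ft_force: [0.7, 0.1, 0.7]
width: 0.0875
grip_force: 0.0
```

{"api": "arm_command", "payload": {
  "steps": [
    {"rot": [0,0,0],"slide": [0,0,0],"grip": 1},
    {"rot": [0,0,0],"slide": [0,0,0],"grip": 1},
    {"rot": [0,0,0],"slide": [0,0,0],"grip": 1},
    {"rot": [0,0,0],"slide": [0,0,0],"grip": 1},
    {"rot": [0,0,0],"slide": [0,0,0],"grip": 1},
    {"rot": [0,0,0],"slide": [0,0,0],"grip": 1},
    {"rot": [0,0,0],"slide": [0,0,0],"grip": 1},
    {"rot": [0,0,0],"slide": [0,0,0],"grip": 1}
  ]
}}

```text
time: 5.2
ee_pos: [0.475, -0.038, 0.1196]
eef_rot: [0.666, 0.615, -0.31, 0.287]
ft_force: [0.2, -0.2, -0.6]
width: 0.0868
grip_force: 0.0
```

```bash
cat >> h.py <<'E'
from scipy.spatial.transform import Rotation as R
def st():
    s=sensors.read_state();q=R.from_quat(s['eef_rot']);M=q.as_matrix()
    print(round(s['time'],2),'tcp',np.round(s['ee_pos'],4),'zax',np.round(M[:,2],4),'yax',np.round(M[:,1],4),'J',np.round(s['joint_positions'],2),'w',round(float(s['width']),4),'F',np.round(s['ft_force'],1),'g',s['grip_force'])
    return np.array(s['ee_pos']),q
E
python3 - <<'E'
from h import *
p,q=st()
d=np.array([-.0604,-.7637,-.643]);y=np.array([.9969,-.0788,0])
T=np.c_[np.cross(y,d),y,d]
print('to target',np.array([.4677,-.1342,.0408])-p,'rot deg',np.rad2deg((R.from_matrix(T)*q.inv()).as_rotvec()))
E
```

```text
5.2 tcp [ 0.475  -0.038   0.1196] zax [-0.06   -0.7636 -0.6429] yax [ 9.969e-01 -7.840e-02  1.000e-04] J [-0.28  0.43 -0.29  1.87  0.77  1.53 -0.96] w 0.0868 F [ 0.2 -0.2 -0.6] g 0.0
to target [-0.00732317 -0.09619722 -0.07877727] rot deg [ 0.00204523  0.00535455 -0.02286816]
```

{"api": "arm_command", "payload": {
  "steps": [
    {"rot": [0,0,0],"slide": [-0.002,-0.024,-0.02],"grip": 1},
    {"rot": [0,0,0],"slide": [-0.002,-0.024,-0.02],"grip": 1},
    {"rot": [0,0,0],"slide": [-0.002,-0.024,-0.02],"grip": 1},
    {"rot": [0,0,0],"slide": [-0.001,-0.014,-0.011],"grip": 1},
    {"rot": [0,0,0],"slide": [0,-0.01,-0.008],"grip": 1},
    {"rot": [0,0,0],"slide": [0,0,0],"grip": 1},
    {"rot": [0,0,0],"slide": [0,0,0],"grip": 0.6},
    {"rot": [0,0,0],"slide": [0,0,0],"grip": 0.5}
  ]
}}

```text
time: 6.2
ee_pos: [0.4685, -0.1333, 0.0409]
eef_rot: [0.665, 0.615, -0.31, 0.287]
ft_force: [0.3, 0.2, 0.2]
width: 0.0743
grip_force: 0.0
```

{"api": "arm_command", "payload": {
  "steps": [
    {"rot": [0,0,0],"slide": [0,0,0],"grip": 0.5},
    {"rot": [0,0,0],"slide": [0,0,0],"grip": 0.4},
    {"rot": [0,0,0],"slide": [0,0,0],"grip": 0.4},
    {"rot": [0,0,0],"slide": [0,0,0],"grip": 0.4},
    {"rot": [0,0,0],"slide": [0,0,0.005],"grip": 0.4},
    {"rot": [0,0,0],"slide": [0,0,0.01],"grip": 0.4},
    {"rot": [0,0,0],"slide": [0,0,0.02],"grip": 0.4},
    {"rot": [0,0,0],"slide": [0,0,0.03],"grip": 0.4}
  ]
}}

```text
time: 7.2
ee_pos: [0.4677, -0.1341, 0.1069]
eef_rot: [0.665, 0.615, -0.311, 0.287]
ft_force: [0.3, 0.8, -1.5]
width: 0.0619
grip_force: 35.0
```

Run:
```python
from h import *
p,q=st();S=cam('scene','scene3');D=cam('side','side3')
i=np.hstack([cv2.resize(p_['pixels'][b[1]:b[3],b[0]:b[2],::-1],(400,320),interpolation=cv2.INTER_CUBIC) for p_,b in((S,(240,150,390,270)),(D,(230,110,380,230)))])
cv2.imwrite('pics/grasp.png',i)
```

```text
7.2 tcp [ 0.4677 -0.1341  0.1069] zax [-0.0607 -0.7637 -0.6428] yax [ 9.969e-01 -7.860e-02 -8.000e-04] J [-0.16  0.37 -0.22  1.98  0.85  1.4  -0.89] w 0.0619 F [ 0.3  0.8 -1.5] g 34.99538288509939
```

View pics/grasp.png

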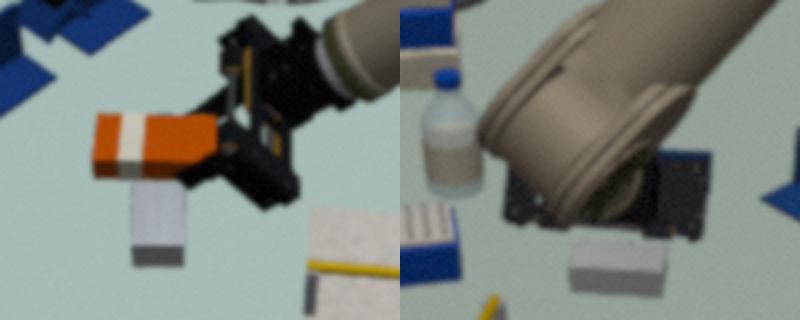

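The carton is held level in the gripper: orange at (155,147) in the crop, clear of the block. Now I carry it over to the rack, turning it upright on the way.

{"api": "arm_command", "payload": {
  "steps": [
    {"rot": [0,0,-4.2],"slide": [0.0,0.01,0.04],"grip": 0.4},
    {"rot": [7.41,-1.13,0],"slide": [0.005,0.02,0.04],"grip": 0.4},
    {"rot": [7.41,-1.13,0],"slide": [0.005,0.025,0.03],"grip": 0.4},
    {"rot": [7.41,-1.13,0],"slide": [0.005,0.03,0.01],"grip": 0.4},
    {"rot": [7.41,-1.13,0],"slide": [0.005,0.03,0],"grip": 0.4},
    {"rot": [7.41,-1.13,0],"slide": [0.005,0.03,0],"grip": 0.4},
    {"rot": [7.41,-1.13,0],"slide": [0.005,0.03,0],"grip": 0.4},
    {"rot": [7.41,-1.13,0],"slide": [0.005,0.03,0],"grip": 0.4}
  ]
}}

```text
time: 8.3
ee_pos: [0.5029, 0.0718, 0.2262]
eef_rot: [0.758, 0.651, 0.018, -0.015]
ft_force: [-0.4, 0.1, -2.0]
width: 0.0615
grip_force: 35.0
```

{"api": "arm_command", "payload": {
  "steps": [
    {"rot": [7.41,-1.13,0],"slide": [0.006,0.03,0],"grip": 0.4},
    {"rot": [7.41,-1.13,0],"slide": [0.006,0.03,0],"grip": 0.4},
    {"rot": [7.41,-1.13,0],"slide": [0.006,0.03,0],"grip": 0.4},
    {"rot": [7.41,-1.13,0],"slide": [0.006,0.025,0],"grip": 0.4},
    {"rot": [7.41,-1.13,0],"slide": [0.006,0.018,0],"grip": 0.4},
    {"rot": [0,0,0],"slide": [0.006,0.015,-0.01],"grip": 0.4},
    {"rot": [0,0,0],"slide": [0.005,0.01,-0.02],"grip": 0.4},
    {"rot": [0,0,0],"slide": [0,0,-0.01],"grip": 0.4}
  ]
}}

```text
time: 9.3
ee_pos: [0.5431, 0.2307, 0.1846]
eef_rot: [0.712, 0.614, 0.258, -0.223]
ft_force: [0.4, -0.1, -1.5]
width: 0.0615
grip_force: 35.0
```

Run:
```python
from h import *
p,q=st();W=cam('wrist','wrist4');p,q=st()
```

```text
9.3 tcp [0.5431 0.2307 0.1846] zax [ 0.0934  0.6336 -0.768 ] yax [ 0.9891 -0.1474 -0.0013] J [ 0.13  0.2  -0.26  1.89 -0.76  1.    0.14] w 0.0615 F [ 0.4 -0.1 -1.5] g 34.99509368062718
9.35 tcp [0.5428 0.2298 0.1835] zax [ 0.0931  0.6336 -0.7681] yax [ 0.9889 -0.1483 -0.0025] J [ 0.13  0.2  -0.26  1.89 -0.76  1.    0.14] w 0.062 F [-0.4 -0.4 -3.2] g 34.99453112919582
```

View pics/wrist4.png

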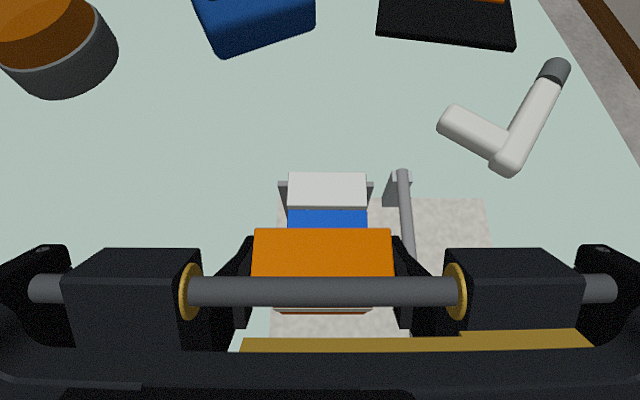

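The wrist picture shows the carton upright in the fingers, with its top at (322,250). Behind it are the blue carton (327,218), the white one (327,190) and the end stop, with the rail to the right at (405,200).

Run:
```python
from h import *
W=pickle.load(open('pics/wrist4.pkl','rb'));g=cv2.GaussianBlur(W['pixels'],(3,3),0).astype(float)
def edge(line):  # returns peaks of colour gradient along a line of pixels
    d=np.linalg.norm(line[2:]-line[:-2],axis=1);o=[]
    for i in range(1,len(d)-1):
        if d[i]>25 and d[i]>=d[i-1] and d[i]>d[i+1]:
            o.append((round(i+1+.5*(d[i-1]-d[i+1])/(d[i-1]-2*d[i]+d[i+1]),1),int(d[i])))
    return o
for r in(178,190,202,214,222,240,255):
    print('row',r,[(270+a,b) for a,b in edge(g[r,270:425])])
for c in(300,320,340,355): print('col',c,[(160+a,b) for a,b in edge(g[160:275,c])])
```

```text
row 178 [(np.float64(288.8), 36), (np.float64(364.7), 53), (np.float64(367.1), 37), (np.float64(388.4), 129), (np.float64(391.9), 138), (np.float64(395.9), 102), (np.float64(398.9), 35), (np.float64(408.4), 61)]
row 190 [(np.float64(278.3), 169), (np.float64(287.2), 193), (np.float64(366.2), 189), (np.float64(372.1), 161), (np.float64(383.8), 137), (np.float64(398.2), 58), (np.float64(409.8), 78)]
row 202 [(np.float64(281.7), 156), (np.float64(286.2), 185), (np.float64(366.1), 160), (np.float64(368.8), 131), (np.float64(381.2), 140), (np.float64(399.4), 54), (np.float64(410.9), 77)]
row 214 [(np.float64(285.1), 167), (np.float64(366.8), 133), (np.float64(398.8), 113), (np.float64(401.6), 38), (np.float64(412.2), 85)]
row 222 [(np.float64(286.5), 131), (np.float64(366.9), 141), (np.float64(399.3), 105), (np.float64(402.3), 43), (np.float64(413.0), 86)]
row 240 [(np.float64(391.2), 161), (np.float64(400.1), 78), (np.float64(402.0), 68), (np.float64(414.9), 90)]
row 255 [(np.float64(392.2), 142), (np.float64(410.2), 148), (np.float64(414.0), 29), (np.float64(416.6), 69)]
col 300 [(np.float64(205.2), 129), (np.float64(209.2), 83), (np.float64(227.6), 163)]
col 320 [(np.float64(205.4), 122), (np.float64(209.5), 80), (np.float64(227.7), 165)]
col 340 [(np.float64(205.6), 122), (np.float64(209.7), 88), (np.float64(227.6), 166)]
col 355 [(np.float64(205.7), 136), (np.float64(209.7), 85), (np.float64(227.6), 164)]
```

Run:
```python
from h import *
W=pickle.load(open('pics/wrist4.pkl','rb'))
A=onz(W,[(287.2,190),(286.2,202),(366.2,190),(366.1,202),(300,205.3),(355,205.7)],.124)
B=onz(W,[(285.1,214),(286.0,222),(366.8,214),(366.9,222)],.118)
L=onz(W,[(403.9,190),(405.1,202),(405.9,214),(406.7,222)],.071)
C=onz(W,[(300,227.6),(340,227.6),(355,227.6)],.1835-.0256+.058+.0)
print('rail yaw',-np.arctan2(L[-1,0]-L[0,0],L[-1,1]-L[0,1])%np.pi, 'A front edge yaw',np.arctan2(A[5,1]-A[4,1],A[5,0]-A[4,0]),'C',np.arctan2(C[2,1]-C[0,1],C[2,0]-C[0,0]))
for q in([.6078,.1541,-.148],[.6078,.1541,-.158]):
    inv=lambda X:place(X-[q[0],q[1],0],[0,0,-q[2]])[:,:2].round(4).tolist()
    print('A',inv(A),'\nB',inv(B),'\nrail',inv(L),'\nC far edge',inv(C))
# refit rack with wrist0 corners+rail(wrist4)+ box A corner
```

```text
rail yaw 2.974946872674796 A front edge yaw -0.15725246923218814 C -0.1492978099823752
A [[-0.1037, 0.1334], [-0.1041, 0.1232], [-0.0422, 0.1333], [-0.0428, 0.1232], [-0.0934, 0.1205], [-0.0514, 0.1201]] 
B [[-0.1052, 0.1157], [-0.1042, 0.1091], [-0.0419, 0.1156], [-0.0422, 0.1091]] 
rail [[0.0016, 0.1585], [0.0015, 0.146], [0.0011, 0.1339], [0.001, 0.126]] 
C far edge [[-0.0862, 0.0709], [-0.0682, 0.0709], [-0.0614, 0.0709]]
A [[-0.105, 0.1324], [-0.1053, 0.1222], [-0.0435, 0.1329], [-0.044, 0.1227], [-0.0946, 0.1195], [-0.0526, 0.1196]] 
B [[-0.1063, 0.1147], [-0.1053, 0.1081], [-0.0431, 0.1152], [-0.0433, 0.1086]] 
rail [[0.0, 0.1585], [0.0, 0.146], [-0.0003, 0.1339], [-0.0003, 0.126]] 
C far edge [[-0.0869, 0.0701], [-0.0689, 0.0702], [-0.0621, 0.0703]]
```

{"api": "arm_command", "payload": {
  "steps": [
    {"rot": [0,0,-0.5],"slide": [0.0033,0.0133,-0.01],"grip": 0.4},
    {"rot": [0,0,0],"slide": [0,0,-0.02],"grip": 0.4},
    {"rot": [0,0,0],"slide": [0,0,-0.025],"grip": 0.4},
    {"rot": [0,0,0],"slide": [0,0,-0.02],"grip": 0.4},
    {"rot": [0,0,0],"slide": [0,0,-0.01],"grip": 0.4},
    {"rot": [0,0,0],"slide": [0,0,-0.005],"grip": 0.4},
    {"rot": [0,0,0],"slide": [0,0,0],"grip": 0.4},
    {"rot": [0,0,0],"slide": [0,0,0],"grip": 0.4}
  ]
}}

```text
time: 10.35
ee_pos: [0.5477, 0.2424, 0.0963]
eef_rot: [0.715, 0.609, 0.26, -0.221]
ft_force: [0.2, -0.2, -1.7]
width: 0.0617
grip_force: 35.0
```

{"api": "arm_command", "payload": {
  "steps": [
    {"rot": [0,0,0],"slide": [0,0,-0.001],"grip": 0.4},
    {"rot": [0,0,0],"slide": [0,0,0],"grip": 0.4},
    {"rot": [0,0,0],"slide": [0,0,-0.001],"grip": 0.4},
    {"rot": [0,0,0],"slide": [0,0,0],"grip": 0.4},
    {"rot": [0,0,0],"slide": [0,0,0],"grip": 0.4},
    {"rot": [0,0,0],"slide": [0,0,0],"grip": 0.4},
    {"rot": [0,0,0],"slide": [0,0,0],"grip": 0.4},
    {"rot": [0,0,0],"slide": [0,0,0],"grip": 0.4}
  ]
}}

```text
time: 11.35
ee_pos: [0.5473, 0.2423, 0.0936]
eef_rot: [0.716, 0.609, 0.26, -0.222]
ft_force: [0.3, 0.5, -2.2]
width: 0.0619
grip_force: 35.0
```

Run:
```python
from h import *
W=cam('wrist','wrist5');p,q=st()
R_=lambda X:place(np.atleast_2d(X)-[.6078,.1541,0],[0,0,.158]).round(4).tolist()
print(R_(p))
```

```text
11.4 tcp [0.5473 0.2423 0.0936] zax [ 0.1021  0.634  -0.7666] yax [ 9.872e-01 -1.594e-01 -4.000e-04] J [ 0.12  0.33 -0.28  1.95 -0.83  0.83  0.27] w 0.0617 F [ 0.2 -0.4 -1.5] g 34.994981928903144
[[-0.0736, 0.0776, 0.0936]]
```

{"api": "arm_command", "payload": {
  "steps": [
    {"rot": [0,0,0],"slide": [-0.001,0,-0.001],"grip": 0.4},
    {"rot": [0,0,0],"slide": [0,0,-0.001],"grip": 0.4},
    {"rot": [0,0,0],"slide": [0,0,-0.001],"grip": 0.4},
    {"rot": [0,0,0],"slide": [0,0,-0.0005],"grip": 0.4},
    {"rot": [0,0,0],"slide": [0,0,0],"grip": 0.4},
    {"rot": [0,0,0],"slide": [0,0,0],"grip": 0.4},
    {"rot": [0,0,0],"slide": [0,0,-0.0005],"grip": 0.4},
    {"rot": [0,0,0],"slide": [0,0,0],"grip": 0.4}
  ]
}}

```text
time: 12.4
ee_pos: [0.5464, 0.2426, 0.0905]
eef_rot: [0.715, 0.609, 0.26, -0.222]
ft_force: [-2.9, -3.3, 9.2]
width: 0.0617
grip_force: 35.0
```

Run:
```python
from h import *
p,q=st()
```

```text
12.4 tcp [0.5464 0.2426 0.0905] zax [ 0.1021  0.6348 -0.7659] yax [ 9.873e-01 -1.591e-01 -3.000e-04] J [ 0.12  0.34 -0.28  1.96 -0.83  0.82  0.28] w 0.0617 F [-2.9 -3.3  9.2] g 34.984676041058265
```

{"api": "arm_command", "payload": {
  "steps": [
    {"rot": [0,0,0],"slide": [0,0,0],"grip": 0.75},
    {"rot": [0,0,0],"slide": [0,0,0],"grip": 0.8},
    {"rot": [0,0,0],"slide": [0,0,0],"grip": 0.85},
    {"rot": [0,0,0],"slide": [0,0,0],"grip": 0.9},
    {"rot": [0,0,0],"slide": [0,0,0],"grip": 0.9},
    {"rot": [0,0,0],"slide": [-0.0006,-0.0035,0.0025],"grip": 0.9},
    {"rot": [0,0,0],"slide": [-0.0005,-0.0034,0.0025],"grip": 0.9},
    {"rot": [0,0,0],"slide": [0,0,0],"grip": 0.9}
  ]
}}

```text
time: 13.4
ee_pos: [0.5455, 0.2349, 0.0949]
eef_rot: [0.716, 0.609, 0.26, -0.221]
ft_force: [-0.2, 0.1, 0.4]
width: 0.0785
grip_force: 0.0
```

Run:
```python
from h import *
W=cam('wrist','wrist6');p,q=st()
print(place(np.atleast_2d(p)-[.6078,.1541,0],[0,0,.158]))
S=cam('side','side6')
i=np.hstack([cv2.resize(W['pixels'][130:330,220:440,::-1],(440,400),interpolation=cv2.INTER_CUBIC),cv2.resize(S['pixels'][240:370,180:310,::-1],(355,400),interpolation=cv2.INTER_CUBIC)]);cv2.imwrite('pics/rel.png',i)
exec(r'''
g=cv2.GaussianBlur(W['pixels'],(3,3),0).astype(float)
def edge(line):
    d=np.linalg.norm(line[2:]-line[:-2],axis=1);o=[]
    for i in range(1,len(d)-1):
        if d[i]>25 and d[i]>=d[i-1] and d[i]>d[i+1]: o.append((float(round(i+1+.5*(d[i-1]-d[i+1])/(d[i-1]-2*d[i]+d[i+1]),1)),int(d[i])))
    return o
''')
for c in(290,310,330,350,365): print('col',c,[(130+a,b) for a,b in edge(g[130:275,c])])
for r in(170,190,200,210,215,220,230,240,250): print('row',r,[(220+a,b) for a,b in edge(g[r,220:440])])
```

```text
13.45 tcp [0.5454 0.2352 0.0948] zax [ 0.1026  0.6339 -0.7666] yax [ 9.871e-01 -1.599e-01 -1.000e-04] J [ 0.13  0.33 -0.28  1.96 -0.83  0.84  0.28] w 0.0785 F [ 0.5  0.3 -0.4] g 0.0
[[-0.07438924  0.070264    0.094756  ]]
col 290 [(146.2, 114), (153.9, 89), (205.2, 82), (215.8, 177)]
col 310 [(146.1, 116), (153.8, 90), (205.2, 86), (215.8, 178)]
col 330 [(146.1, 117), (153.8, 90), (205.1, 83), (215.8, 178)]
col 350 [(146.0, 120), (153.8, 88), (205.1, 83), (215.8, 174)]
col 365 [(146.0, 119), (153.7, 82), (205.0, 79), (215.8, 177)]
row 170 [(264.7, 150), (383.9, 166), (394.1, 139), (417.3, 124), (422.3, 139), (425.3, 47)]
row 190 [(263.2, 144), (385.8, 152), (425.2, 138), (428.3, 49)]
row 200 [(262.5, 139), (386.7, 137), (426.7, 140), (429.6, 49)]
row 210 [(264.7, 185), (384.3, 177), (428.0, 148), (431.3, 46)]
row 215 [(257.0, 26), (266.7, 165), (382.1, 144), (428.7, 149), (431.7, 50)]
row 220 [(256.1, 167), (386.8, 152), (429.4, 135), (432.3, 48)]
row 230 [(255.3, 167), (387.7, 145), (430.8, 151), (433.9, 52)]
row 240 [(227.6, 200), (237.2, 28), (248.0, 251), (254.5, 164), (388.5, 133), (396.8, 222), (407.6, 26), (416.9, 217), (432.1, 146), (435.3, 53)]
row 250 [(231.2, 33), (240.7, 27), (248.6, 250), (253.6, 169), (389.3, 136), (396.1, 233), (423.9, 220), (433.4, 154), (436.3, 61)]
```

View pics/rel.png

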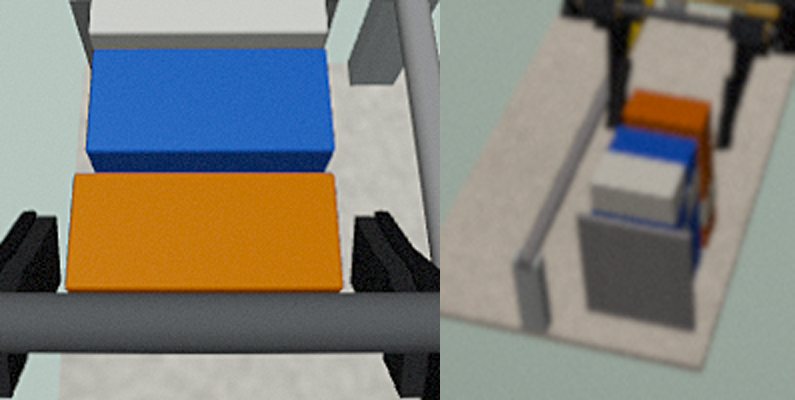

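The carton stands by itself, orange at (205,230) in the crop, square with the row and with a small gap to the blue carton.

Run:
```python
from h import *
W=pickle.load(open('pics/wrist6.pkl','rb'))
R_=lambda X:place(X-[.6078,.1541,0],[0,0,.158])[:,:2].round(4).tolist()
print('B',R_(onz(W,[(262.5,200),(386.7,200),(290,205.2),(350,205.1)],.118)))
print('C',R_(onz(W,[(255.3,230),(387.7,230),(290,215.8),(350,215.8)],.122)))
```

```text
B [[-0.1047, 0.092], [-0.0432, 0.0918], [-0.0909, 0.0892], [-0.0615, 0.0891]]
C [[-0.1062, 0.075], [-0.0448, 0.0748], [-0.0903, 0.0821], [-0.0621, 0.0819]]
```

{"api": "arm_command", "payload": {
  "steps": [
    {"rot": [0,0,0],"slide": [0,0,0],"grip": 0.75},
    {"rot": [0,0,0],"slide": [0,0,0],"grip": 0.65},
    {"rot": [0,0,0],"slide": [0,0,0],"grip": 0.5},
    {"rot": [0,0,0],"slide": [0,0,0],"grip": 0.4},
    {"rot": [0,0,0],"slide": [0,0,0],"grip": 0.4},
    {"rot": [0,0,0],"slide": [0,0,0.0015],"grip": 0.4},
    {"rot": [0,0,0],"slide": [0.0011,0.0027,0],"grip": 0.4},
    {"rot": [0,0,0],"slide": [0.0011,0.0025,0],"grip": 0.4}
  ],
  "newtons": 20
}}

```text
time: 14.5
ee_pos: [0.5474, 0.2408, 0.096]
eef_rot: [0.716, 0.609, 0.26, -0.222]
ft_force: [0.6, 0.5, -1.8]
width: 0.0618
grip_force: 20.0
```

```bash
cat >> h.py <<'E'
def edge(line,o0=0):
    d=np.linalg.norm(line[2:]-line[:-2],axis=1);o=[]
    for i in range(1,len(d)-1):
        if d[i]>25 and d[i]>=d[i-1] and d[i]>d[i+1]: o.append((float(round(o0+i+1+.5*(d[i-1]-d[i+1])/(d[i-1]-2*d[i]+d[i+1]),1)),int(d[i])))
    return o
R_=lambda X:place(np.atleast_2d(X)-[.6078,.1541,0],[0,0,.158]).round(4).tolist()
E
python3 - <<'E'
from h import *
W=cam('wrist','wrist7');p,q=st();print(R_(p))
g=cv2.GaussianBlur(W['pixels'],(3,3),0).astype(float)
for c in(290,350): print('col',c,edge(g[130:275,c],130))
for r in(185,195,200,225,230): print('row',r,edge(g[r,220:440],220))
E
```

```text
14.55 tcp [0.5474 0.2412 0.0961] zax [ 0.1018  0.6342 -0.7664] yax [ 9.873e-01 -1.590e-01 -5.000e-04] J [ 0.12  0.33 -0.28  1.95 -0.82  0.83  0.27] w 0.062 F [ 0.3  0.8 -1.7] g 19.997128072427586
[[-0.0733, 0.0766, 0.0961]]
col 290 [(157.7, 116), (165.0, 95), (216.9, 184)]
col 350 [(157.5, 113), (165.0, 97), (216.9, 185)]
row 185 [(262.2, 157), (383.0, 164), (422.7, 137), (425.8, 47)]
row 195 [(261.4, 148), (383.9, 156), (424.1, 139), (427.3, 46)]
row 200 [(261.1, 149), (384.4, 134), (424.8, 147), (427.8, 47)]
row 225 [(255.9, 165), (387.9, 157), (428.1, 139), (431.3, 47)]
row 230 [(255.6, 168), (388.4, 128), (428.8, 152), (431.9, 49)]
```

Run:
```python
from h import *
W=pickle.load(open('pics/wrist7.pkl','rb'))
print('A',R_(onz(W,[(290,157.7),(350,157.5)],.124)),'Bfar',R_(onz(W,[(290,165),(350,165)],.118)))
print('B',R_(onz(W,[(261.4,195),(383.9,195)],.118)))
print('C',R_(onz(W,[(255.6,230),(388.4,230),(290,216.9),(350,216.9)],.1235)))
```

```text
A [[-0.0905, 0.1194, 0.124], [-0.06, 0.1194, 0.124]] Bfar [[-0.091, 0.1186, 0.118], [-0.0596, 0.1185, 0.118]]
B [[-0.1047, 0.1014, 0.118], [-0.0432, 0.1012, 0.118]]
C [[-0.1051, 0.081, 0.1235], [-0.0436, 0.0809, 0.1235], [-0.0893, 0.0875, 0.1235], [-0.0612, 0.0874, 0.1235]]
```

{"api": "arm_command", "payload": {
  "steps": [
    {"rot": [0,0,0],"slide": [0.0001,0.0008,0],"grip": 0.4},
    {"rot": [0,0,0],"slide": [0,0,-0.001],"grip": 0.4},
    {"rot": [0,0,0],"slide": [0,0,-0.001],"grip": 0.4},
    {"rot": [0,0,0],"slide": [0,0,0],"grip": 0.4},
    {"rot": [0,0,0],"slide": [0,0,0],"grip": 0.72},
    {"rot": [0,0,0],"slide": [0,0,0],"grip": 0.8},
    {"rot": [0,0,0],"slide": [0,0,0],"grip": 0.9},
    {"rot": [0,0,0],"slide": [0,0,0],"grip": 0.95}
  ]
}}

```text
time: 15.55
ee_pos: [0.5475, 0.2414, 0.0941]
eef_rot: [0.716, 0.609, 0.26, -0.222]
ft_force: [0.5, -0.1, -0.5]
width: 0.0795
grip_force: 0.0
```

{"api": "arm_command", "payload": {
  "steps": [
    {"rot": [0,0,0],"slide": [0,0,0],"grip": 0.95},
    {"rot": [0,0,0],"slide": [-0.001,-0.006,0.008],"grip": 0.95},
    {"rot": [0,0,0],"slide": [-0.002,-0.013,0.016],"grip": 0.95},
    {"rot": [0,0,0],"slide": [-0.003,-0.019,0.023],"grip": 0.95},
    {"rot": [0,0,0],"slide": [-0.003,-0.019,0.023],"grip": 0.95},
    {"rot": [0,0,0],"slide": [-0.003,-0.019,0.023],"grip": 0.95},
    {"rot": [0,0,0],"slide": [0,0,0],"grip": 0.95},
    {"rot": [0,0,0],"slide": [0,0,0],"grip": 0.95}
  ]
}}

```text
time: 16.55
ee_pos: [0.5352, 0.1658, 0.1868]
eef_rot: [0.716, 0.609, 0.26, -0.222]
ft_force: [-0.4, 0.4, -0.6]
width: 0.0826
grip_force: 0.0
```

Run:
```python
from h import *
W=cam('wrist','wrist8');p,q=st();print(R_(p))
d=R.from_matrix(np.c_[[0.0127*-1*-1,.99992,0],[.99992,-.0127,0],[0,0,-1]])
print('rot to keeper',np.rad2deg((d*q.inv()).as_rotvec()))
i=W['pixels'][60:320,200:460,::-1];cv2.imwrite('pics/w8.png',cv2.resize(i,(600,600),interpolation=cv2.INTER_CUBIC))
```

```text
16.6 tcp [0.535  0.1661 0.1864] zax [ 0.1007  0.6342 -0.7666] yax [ 0.9874 -0.1585 -0.0015] J [ 0.22  0.18 -0.21  1.91 -0.76  1.08  0.23] w 0.0829 F [-0.4 -0.1 -0.5] g 0.0
[[-0.0738, 0.0004, 0.1864]]
rot to keeper [-39.84859312   3.35222545   8.08083915]
```

View pics/w8.png

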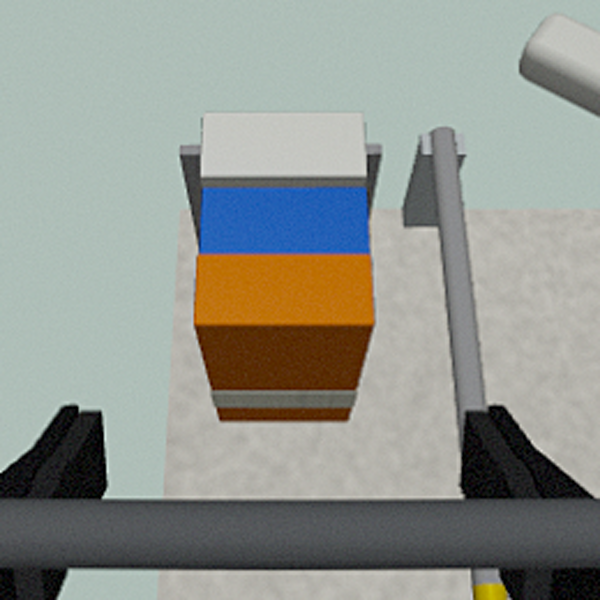

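The picture shows the orange carton standing square beside the blue one, with the row undisturbed. Next is the keeper.

{"api": "arm_command", "payload": {
  "steps": [
    {"rot": [0,0,0],"slide": [-0.004,-0.025,0.03],"grip": 0.95},
    {"rot": [-5.69,0.48,1.155],"slide": [-0.004,-0.035,0.025],"grip": 0.9},
    {"rot": [-5.69,0.48,1.155],"slide": [-0.005,-0.035,0.02],"grip": 0.85},
    {"rot": [-5.69,0.48,1.155],"slide": [-0.005,-0.035,0.005],"grip": 0.8},
    {"rot": [-5.69,0.48,1.155],"slide": [-0.005,-0.035,0],"grip": 0.75},
    {"rot": [-5.69,0.48,1.155],"slide": [-0.005,-0.035,0],"grip": 0.7},
    {"rot": [-5.69,0.48,1.155],"slide": [-0.005,-0.035,0],"grip": 0.65},
    {"rot": [-5.69,0.48,1.155],"slide": [-0.005,-0.035,0],"grip": 0.6}
  ]
}}

```text
time: 17.6
ee_pos: [0.4974, -0.1048, 0.2663]
eef_rot: [0.711, 0.703, -0.001, 0.001]
ft_force: [-0.0, 0.1, -0.3]
width: 0.0543
grip_force: 0.0
```

{"api": "arm_command", "payload": {
  "steps": [
    {"rot": [0,0,0],"slide": [-0.005,-0.04,0],"grip": 0.6},
    {"rot": [0,0,0],"slide": [-0.005,-0.04,0],"grip": 0.6},
    {"rot": [0,0,0],"slide": [-0.005,-0.04,0],"grip": 0.6},
    {"rot": [0,0,0],"slide": [-0.005,-0.04,0],"grip": 0.6},
    {"rot": [0,0,0],"slide": [-0.005,-0.04,-0.02],"grip": 0.6},
    {"rot": [0,0,0],"slide": [-0.005,-0.04,-0.025],"grip": 0.6},
    {"rot": [0,0,0],"slide": [-0.005,-0.03,-0.02],"grip": 0.6},
    {"rot": [0,0,0],"slide": [0,0,0],"grip": 0.6}
  ]
}}

```text
time: 18.6
ee_pos: [0.4607, -0.3756, 0.1989]
eef_rot: [0.712, 0.702, -0.0, -0.002]
ft_force: [0.7, 0.7, -0.2]
width: 0.0523
grip_force: 0.0
```

Run:
```python
from h import *
p,q=st();print(np.array([.462,-.3757,.082])-p)
d=R.from_matrix(np.c_[[0.0127,.99992,0],[.99992,-.0127,0],[0,0,-1]]);print(np.rad2deg((d*q.inv()).as_rotvec()))
```

```text
18.6 tcp [ 0.4607 -0.3756  0.1989] zax [-0.0034  0.0025 -1.    ] yax [ 0.9999 -0.0153 -0.0034] J [ 0.53  0.28  0.1   1.58 -0.03  1.29  0.61] w 0.0523 F [ 0.7  0.7 -0.2] g 0.0
[ 1.29686369e-03 -1.14188101e-04 -1.16878761e-01]
[-0.14064719 -0.19449188  0.147574  ]
```

Run:
```python
from h import *
W=pickle.load(open('pics/wrist2.pkl','rb'))
for z in(.15,.17,.2): print(onz(W,[(65,185),(127,150),(520,230)],z).round(3).tolist())
```

```text
[[0.184, -0.293, 0.15], [0.259, -0.257, 0.15], [0.675, -0.345, 0.15]]
[[0.2, -0.289, 0.17], [0.271, -0.254, 0.17], [0.662, -0.337, 0.17]]
[[0.225, -0.281, 0.2], [0.288, -0.25, 0.2], [0.643, -0.325, 0.2]]
```

{"api": "arm_command", "payload": {
  "steps": [
    {"rot": [-0.1,-0.2,0.1],"slide": [0.001,0,-0.015],"grip": 0.6},
    {"rot": [0,0,0],"slide": [0,0,-0.02],"grip": 0.6},
    {"rot": [0,0,0],"slide": [0,0,-0.015],"grip": 0.6},
    {"rot": [0,0,0],"slide": [0,0,0],"grip": 0.6},
    {"rot": [0,0,0],"slide": [0,0,0],"grip": 0.6},
    {"rot": [0,0,0],"slide": [0,0,0],"grip": 0.6},
    {"rot": [0,0,0],"slide": [0,0,0],"grip": 0.6},
    {"rot": [0,0,0],"slide": [0,0,0],"grip": 0.6}
  ],
  "newtons": 40
}}

```text
time: 19.6
ee_pos: [0.4636, -0.3746, 0.1523]
eef_rot: [0.711, 0.703, 0.001, 0.002]
ft_force: [-1.0, -0.2, 0.1]
width: 0.0522
grip_force: 0.0
```

{"api": "arm_command", "payload": {
  "steps": [
    {"rot": [0,0,0],"slide": [-0.001,0,-0.02],"grip": 0.6},
    {"rot": [0,0,0],"slide": [0,0,-0.025],"grip": 0.6},
    {"rot": [0,0,0],"slide": [0,0,-0.015],"grip": 0.6},
    {"rot": [0,0,0],"slide": [0,0,-0.008],"grip": 0.6},
    {"rot": [0,0,0],"slide": [0,0,0],"grip": 0.5},
    {"rot": [0,0,0],"slide": [0,0,0],"grip": 0.3},
    {"rot": [0,0,0],"slide": [0,0,0],"grip": 0.1},
    {"rot": [0,0,0],"slide": [0,0,0],"grip": 0.05}
  ],
  "newtons": 40
}}

```text
time: 20.6
ee_pos: [0.4627, -0.3747, 0.0845]
eef_rot: [0.711, 0.703, 0.001, 0.002]
ft_force: [-1.0, 0.1, -0.6]
width: 0.0216
grip_force: 0.0
```

{"api": "arm_command", "payload": {
  "steps": [
    {"rot": [0,0,0],"slide": [0,0,0],"grip": 0.0},
    {"rot": [0,0,0],"slide": [0,0,0],"grip": 0.0},
    {"rot": [0,0,0],"slide": [0,0,0],"grip": 0.0},
    {"rot": [0,0,0],"slide": [0,0,0],"grip": 0.0},
    {"rot": [0,0,0],"slide": [0,0,0],"grip": 0.0},
    {"rot": [0,0,0],"slide": [0,0,0],"grip": 0.0},
    {"rot": [0,0,0],"slide": [0,0,0],"grip": 0.0},
    {"rot": [0,0,0],"slide": [0,0,0],"grip": 0.0}
  ]
}}

```text
time: 21.6
ee_pos: [0.4626, -0.3746, 0.0843]
eef_rot: [0.711, 0.703, 0.001, 0.002]
ft_force: [-1.3, 1.3, 4.6]
width: 0.0138
grip_force: 40.0
```

Run:
```python
from h import *
p,q=st()
```

```text
21.6 tcp [ 0.4626 -0.3746  0.0843] zax [ 0.0049 -0.0015 -1.    ] yax [ 0.9999 -0.0109  0.0049] J [ 0.53  0.37  0.09  1.71 -0.04  1.05  0.62] w 0.0138 F [-1.3  1.3  4.6] g 39.98807942960411
```

{"api": "arm_command", "payload": {
  "steps": [
    {"rot": [0,0,0],"slide": [0,0,0.01],"grip": 0},
    {"rot": [0,0,0],"slide": [0,0,0.03],"grip": 0},
    {"rot": [0,0,0],"slide": [0,0,0.04],"grip": 0},
    {"rot": [0,0,0],"slide": [0,0,0.04],"grip": 0},
    {"rot": [0,0,-1],"slide": [0.004,0.015,0.02],"grip": 0},
    {"rot": [0,0,-1],"slide": [0.01,0.03,0],"grip": 0},
    {"rot": [0,0,-1],"slide": [0.012,0.04,0],"grip": 0},
    {"rot": [0,0,-1],"slide": [0.014,0.045,0],"grip": 0}
  ]
}}

```text
time: 22.6
ee_pos: [0.5023, -0.2437, 0.224]
eef_rot: [0.736, 0.677, 0.001, 0.002]
ft_force: [0.5, 0.6, -2.8]
width: 0.0137
grip_force: 40.0
```

{"api": "arm_command", "payload": {
  "steps": [
    {"rot": [0,0,-1],"slide": [0.014,0.045,0],"grip": 0},
    {"rot": [0,0,-1],"slide": [0.014,0.045,0],"grip": 0},
    {"rot": [0,0,-1],"slide": [0.014,0.045,0],"grip": 0},
    {"rot": [0,0,-1],"slide": [0.014,0.045,0],"grip": 0},
    {"rot": [0,0,-0.4],"slide": [0.014,0.045,0],"grip": 0},
    {"rot": [0,0,0],"slide": [0.011,0.04,0],"grip": 0},
    {"rot": [0,0,0],"slide": [0.007,0.025,0],"grip": 0},
    {"rot": [0,0,0],"slide": [0.002,0.01,0],"grip": 0}
  ]
}}

```text
time: 23.6
ee_pos: [0.5923, 0.0571, 0.2237]
eef_rot: [0.76, 0.65, 0.001, 0.002]
ft_force: [-0.9, -0.1, -3.5]
width: 0.0139
grip_force: 40.0
```

{"api": "arm_command", "payload": {
  "steps": [
    {"rot": [0,0,0],"slide": [0,0,0],"grip": 0},
    {"rot": [0,0,0],"slide": [0,0,0],"grip": 0},
    {"rot": [0,0,0],"slide": [0,0,0],"grip": 0},
    {"rot": [0,0,0],"slide": [0,0,0],"grip": 0},
    {"rot": [0,0,0],"slide": [0,0,0],"grip": 0},
    {"rot": [0,0,0],"slide": [0,0,0],"grip": 0},
    {"rot": [0,0,0],"slide": [0,0,0],"grip": 0},
    {"rot": [0,0,0],"slide": [0,0,0],"grip": 0}
  ]
}}

```text
time: 24.6
ee_pos: [0.5925, 0.0555, 0.2241]
eef_rot: [0.761, 0.649, 0.001, 0.002]
ft_force: [-0.1, -0.8, -3.5]
width: 0.0138
grip_force: 40.0
```

Run:
```python
from h import *
p,q=st();print(R_(p))
W=cam('wrist','wrist9');S=cam('scene','scene9')
i=np.hstack([cv2.resize(W['pixels'][:,100:540,::-1],(440,400)),cv2.resize(S['pixels'][170:320,340:475,::-1],(360,400),interpolation=cv2.INTER_CUBIC)]);cv2.imwrite('pics/hang.png',i)
```

```text
24.6 tcp [0.5925 0.0555 0.2241] zax [ 0.0045 -0.0021 -1.    ] yax [ 0.9876 -0.1568  0.0047] J [-0.02  0.27 -0.19  1.54  0.05  1.33 -0.37] w 0.0138 F [-0.1 -0.8 -3.5] g 39.977518329396844
[[0.0004, -0.0998, 0.2241]]
```

View pics/hang.png

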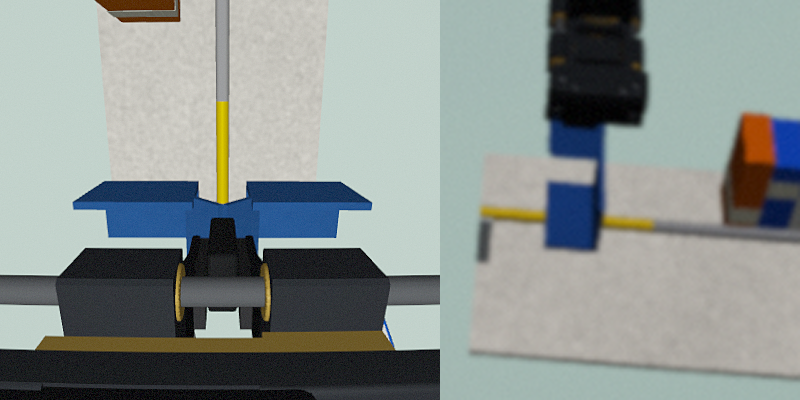

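The keeper is centred over the yellow part of the rail, flat side towards the row, with the rail under the saddle apex at (222,203) in the crop. Now I lower it.

{"api": "arm_command", "payload": {
  "steps": [
    {"rot": [0,0,0],"slide": [0,0,-0.02],"grip": 0},
    {"rot": [0,0,0],"slide": [0,0,-0.025],"grip": 0},
    {"rot": [0,0,0],"slide": [0,0,-0.025],"grip": 0},
    {"rot": [0,0,0],"slide": [0,0,-0.02],"grip": 0},
    {"rot": [0,0,0],"slide": [0,0,-0.015],"grip": 0},
    {"rot": [0,0,0],"slide": [0,0,-0.01],"grip": 0},
    {"rot": [0,0,0],"slide": [0,0,-0.003],"grip": 0},
    {"rot": [0,0,0],"slide": [0,0,0],"grip": 0}
  ]
}}

```text
time: 25.7
ee_pos: [0.5928, 0.0555, 0.1065]
eef_rot: [0.761, 0.649, 0.001, 0.002]
ft_force: [-0.5, -0.5, -2.8]
width: 0.0138
grip_force: 40.0
```

{"api": "arm_command", "payload": {
  "steps": [
    {"rot": [0,0,0],"slide": [0,0,-0.001],"grip": 0},
    {"rot": [0,0,0],"slide": [0,0,0],"grip": 0},
    {"rot": [0,0,0],"slide": [0,0,-0.001],"grip": 0},
    {"rot": [0,0,0],"slide": [0,0,0],"grip": 0},
    {"rot": [0,0,0],"slide": [0,0,-0.001],"grip": 0},
    {"rot": [0,0,0],"slide": [0,0,0],"grip": 0},
    {"rot": [0,0,0],"slide": [0,0,0],"grip": 0},
    {"rot": [0,0,0],"slide": [0,0,0],"grip": 0}
  ]
}}

```text
time: 26.7
ee_pos: [0.5925, 0.0554, 0.1031]
eef_rot: [0.761, 0.649, 0.001, 0.002]
ft_force: [-0.1, 0.1, -2.7]
width: 0.014
grip_force: 40.0
```

Run:
```python
from h import *
p,q=st();print(R_(p))
```

```text
26.7 tcp [0.5925 0.0554 0.1031] zax [ 0.0045 -0.0021 -1.    ] yax [ 0.9876 -0.1569  0.0047] J [-0.02  0.36 -0.18  1.68  0.08  1.1  -0.39] w 0.014 F [-0.1  0.1 -2.7] g 39.97731724753976
[[0.0004, -0.0999, 0.1031]]
```

{"api": "arm_command", "payload": {
  "steps": [
    {"rot": [0,0,0],"slide": [0,0,-0.001],"grip": 0},
    {"rot": [0,0,0],"slide": [0,0,-0.0005],"grip": 0},
    {"rot": [0,0,0],"slide": [0,0,0],"grip": 0},
    {"rot": [0,0,0],"slide": [0,0,0],"grip": 0},
    {"rot": [0,0,0],"slide": [0,0,0],"grip": 0},
    {"rot": [0,0,0],"slide": [0,0,0],"grip": 0},
    {"rot": [0,0,0],"slide": [0,0,0],"grip": 0},
    {"rot": [0,0,0],"slide": [0,0,0],"grip": 0}
  ],
  "newtons": 15
}}

```text
time: 27.7
ee_pos: [0.593, 0.0554, 0.1022]
eef_rot: [0.761, 0.649, 0.002, 0.003]
ft_force: [0.1, -0.8, 5.4]
width: 0.0137
grip_force: 15.0
```

Seated: the force went from -2.8 N to +5.4 N. Now I slide it along the rail.

{"api": "arm_command", "payload": {
  "steps": [
    {"rot": [0,0,0],"slide": [0,0,0.0005],"grip": 0},
    {"rot": [0,0,0],"slide": [0.0016,0.0099,0],"grip": 0},
    {"rot": [0,0,0],"slide": [0.0031,0.0198,0],"grip": 0},
    {"rot": [0,0,0],"slide": [0.0031,0.0198,0],"grip": 0},
    {"rot": [0,0,0],"slide": [0.0031,0.0198,0],"grip": 0},
    {"rot": [0,0,0],"slide": [0.0031,0.0198,0],"grip": 0},
    {"rot": [0,0,0],"slide": [0.0031,0.0198,0],"grip": 0},
    {"rot": [0,0,0],"slide": [0,0,0],"grip": 0}
  ]
}}

```text
time: 28.7
ee_pos: [0.6101, 0.167, 0.1024]
eef_rot: [0.76, 0.65, 0.002, 0.002]
ft_force: [2.8, 1.6, 3.4]
width: 0.0142
grip_force: 15.0
```

{"api": "arm_command", "payload": {
  "steps": [
    {"rot": [0,0,0],"slide": [0.0016,0.0099,0],"grip": 0},
    {"rot": [0,0,0],"slide": [0,0,0],"grip": 0},
    {"rot": [0,0,0],"slide": [0,0,0],"grip": 0},
    {"rot": [0,0,0],"slide": [0,0,0],"grip": 0},
    {"rot": [0,0,0],"slide": [0,0,0],"grip": 0},
    {"rot": [0,0,0],"slide": [0,0,0],"grip": 0},
    {"rot": [0,0,0],"slide": [0,0,0],"grip": 0},
    {"rot": [0,0,0],"slide": [0,0,0],"grip": 0}
  ]
}}

```text
time: 29.7
ee_pos: [0.6113, 0.1743, 0.1021]
eef_rot: [0.761, 0.649, 0.001, 0.002]
ft_force: [4.3, 1.8, 0.4]
width: 0.0141
grip_force: 15.0
```

Run:
```python
from h import *
p,q=st();print(R_(p));W=cam('wrist','wrist10')
g=cv2.GaussianBlur(W['pixels'],(3,3),0).astype(float)
for c in(210,230,250,270): print(c,edge(g[60:260,c],60))
```

```text
29.7 tcp [0.6113 0.1743 0.1021] zax [ 0.0047 -0.002  -1.    ] yax [ 0.9876 -0.1568  0.005 ] J [-0.18  0.45 -0.22  1.57  0.11  1.13 -0.58] w 0.0141 F [4.3 1.8 0.4] g 15.012941717213835
[[0.0003, 0.0205, 0.1021]]
210 [(125.7, 160), (128.6, 84), (191.6, 150), (245.7, 157)]
230 [(124.0, 116), (127.0, 32), (187.3, 174), (246.2, 161)]
250 [(68.1, 85), (119.0, 139), (120.9, 130), (169.0, 191), (246.2, 172)]
270 [(246.3, 179)]
```

{"api": "arm_command", "payload": {
  "steps": [
    {"rot": [0,0,0],"slide": [0.0006,0.004,0],"grip": 0},
    {"rot": [0,0,0],"slide": [0.0006,0.004,0],"grip": 0},
    {"rot": [0,0,0],"slide": [0.0006,0.004,0],"grip": 0},
    {"rot": [0,0,0],"slide": [0,0,0],"grip": 0},
    {"rot": [0,0,0],"slide": [0,0,0],"grip": 0},
    {"rot": [0,0,0],"slide": [0.0002,0.001,0],"grip": 0},
    {"rot": [0,0,0],"slide": [0,0,0],"grip": 0},
    {"rot": [0,0,0],"slide": [0,0,0],"grip": 0}
  ]
}}

```text
time: 30.75
ee_pos: [0.6132, 0.1864, 0.1019]
eef_rot: [0.761, 0.649, 0.001, 0.002]
ft_force: [2.6, -4.5, 1.9]
width: 0.0141
grip_force: 15.0
```

Run:
```python
from h import *
p,q=st();print(R_(p))
W=cam('wrist','wrist11');i=W['pixels'].astype(int)
o=orange(W);ys,xs=np.nonzero(sub(o,(100,0,330,260)));print('orange',xs.min(),xs.max(),ys.min(),ys.max())
b=blue(W)
for c in range(180,300,15):
    print(c,'orange rows',np.nonzero(o[:260,c])[0][[0,-1]] if o[:260,c].any() else None,'blue',np.nonzero(b[:260,c])[0][[0,-1]] if b[:260,c].any() else None)
# predicted: keeper face top edge and carton near-bottom edge
gp=p+[0,0,.0107]
F=[[-.09,.0225,-.038],[-.018,.0225,-.038],[-.09,.0225,-.095]]
print('pred face',proj(W,place(np.array(F),[gp[0],gp[1],-.158])+[0,0,gp[2]]).round(1).tolist())
print('pred C',proj(W,place(np.array([[-.106,.0605,.122],[-.044,.0605,.122],[-.044,.0605,.075]]),[.6078,.1541,-.158])).round(1).tolist())
```

```text
30.75 tcp [0.6132 0.1864 0.1019] zax [ 0.004  -0.0031 -1.    ] yax [ 0.9875 -0.1575  0.0045] J [-0.2   0.46 -0.22  1.55  0.11  1.14 -0.6 ] w 0.0141 F [ 2.6 -4.5  1.9] g 15.003736200924322
[[0.0002, 0.0328, 0.1019]]
orange 100 266 134 217
180 orange rows [155 217] blue [ 84 253]
195 orange rows [155 217] blue [ 84 154]
210 orange rows [155 217] blue [ 84 153]
225 orange rows [155 217] blue [ 85 153]
240 orange rows [149 202] blue [40 85]
255 orange rows [159 183] blue [ 91 136]
270 orange rows None blue None
285 orange rows None blue [249 257]
pred face [[173.0, 200.7], [293.4, 200.6], [204.8, 179.6]]
pred C [[94.3, 218.8], [226.9, 219.0], [248.5, 192.2]]
```

Run:
```python
from h import *
for n in('wrist9','wrist11'):
    W=pickle.load(open(f'pics/{n}.pkl','rb'));H=hsv(W)
    lab=np.full(H.shape[:2],'.')
    h,s,v=H[...,0],H[...,1],H[...,2]
    lab[(v<60)]='k';lab[blue(W)]='B';lab[orange(W)]='O';lab[yellow(W)]='Y';lab[(s<40)&(v>=60)&(v<130)]='g';lab[(s<40)&(v>=130)]='w'
    print(n)
    for r in range(100,270,5): print(r,''.join(lab[r,160:500:4]))
```

```text
wrist9
100 wwwwwwwwwwwwwwwwwwwwwwwwwwwwwwwwwwwwwwwwwwgwwwwwwwwwwwwwwwwwwwwwwwwwwwwwwwwwwwwwwwwww
105 wwwwwwwwwwwwwwwwwwwwwwwwwwwwwwwwwwwwwwwYYY.wwwwwwwwwwwwwwwwwwwwwwwwwwwwwwwwwwwwwwwwww
110 wwwwwwwwwwwwwwwwwwwwwwwwwwwwwwwwwwwwwwwYYY.wwwwwwwwwwwwwwwwwwwwwwwwwwwwwwwwwwwwwwwwww
115 wwwwwwwwwwwwwwwwwwwwwwwwwwwwwwwwwwwwwwwYYY.wwwwwwwwwwwwwwwwwwwwwwwwwwwwwwwwwwwwwwwwww
120 wwwwwwwwwwwwwwwwwwwwwwwwwwwwwwwwwwwwwwwYYY.wwwwwwwwwwwwwwwwwwwwwwwwwwwwwwwwwwwwwwwwww
125 wwwwwwwwwwwwwwwwwwwwwwwwwwwwwwwwwwwwwwwYYY.wwwwwwwwwwwwwwwwwwwwwwwwwwwwwwwwwwwwwwwwww
130 wwwwwwwwwwwwwwwwwwwwwwwwwwwwwwwwwwwwwwwYYY.wwwwwwwwwwwwwwwwwwwwwwwwwwwwwwwwwwwwwwwwww
135 wwwwwwwwwwwwwwwwwwwwwwwwwwwwwwwwwwwwwww.YY.wwwwwwwwwwwwwwwwwwwwwwwwwwwwwwwwwwwwwwwwww
140 wwwwwwwwwwwwwwwwwwwwwwwwwwwwwwwwwwwwwww.YY.wwwwwwwwwwwwwwwwwwwwwwwwwwwwwwwwwwwwwwwwww
145 wwwwwwwwwwwwwwwwwwwwwwwwwwwwwwwwwwwwwww.YY.wwwwwwwwwwwwwwwwwwwwwwwwwwwwwwwwwwwwwwwwww
150 wwwwwwwwwwwwwwwwwwwwwwwwwwwwwwwwwwwwwww.YY.wwwwwwwwwwwwwwwwwwwwwwwwwwwwwwwwwwwwwwwwww
155 wwwwwwwwwwwwwwwwwwwwwwwwwwwwwwwwwwwwwww.YY.wwwwwwwwwwwwwwwwwwwwwwwwwwwwwwwwwwwwwwwwww
160 wwwwwwwww
[... 4334 characters left out ...]
wwwwwwwwwwwwwwwwwwwwwwwwwwwwgwwwwwwwwwwwwwwwwwwwwwwwwwwwwwwwwwwwwwwwww
235 wwwwwwwwwwwwwwwwwwwwwwwwwwwwwwwwwwwwwwwwwwwgwwwwwwwwwwwwwwwwwwwwwwwwwwwwwwwwwwwwwwwww
240 wwwwwwwwwwwwwwwwwwwwwwwwwwwwwwwwwBkkkkwwwwwgkkkkkwwwwwwwwwwwwwwwwwwwwwwwwwwwwwwwwwwww
245 wwwwwwwwwwwwwwwwwwwwwwwwwwwwwwwwwkkkkkwwwwwgkkkkkwwwwwwwwwwwwwwwwwwwwwwwwwwwwwwwwwwww
250 wwwwwBkkkkkkkkkkkkkkkkkkkkkkkkkBBkkkkkkkkkkkkkkkkBBkkkkkkkkkkkkkkkkkkkkkkkkkBwwwwwwww
255 wwwwwkkkkkkkkkkkkkkkkkkkkkkkkkkBkkBkkkkkkkkkkkkkkkBkkkkkkkkkkkkkkkkkkkkkkkkkkwwwwwwww
260 wwwwkkkkkkkkkkkkkkkkkkkkkkkkkkkkkBkkkkkkkkkkkkkkBkkkkkkkkkkkkkkkkkkkkkkkkkkkkkwwwwwww
265 wwwkkkkkkkkkkkkkkkkkkkkkkkkkkk.kkkkkkkkkkkkkkkkkkkkYBkkkkkkkkkkkkkkkkkkkkkkkkkkgwwwww
```

Run:
```python
from h import *
S=cam('scene','scene12');D=cam('side','side12');p,q=st()
H=hsv(S);h,s,v=H[...,0],H[...,1],H[...,2]
lab=np.full(H.shape[:2],'.');lab[v<60]='k';lab[yellow(S)]='Y';lab[(s<40)&(v>=60)&(v<130)]='g';lab[(s<40)&(v>=130)]='w';lab[orange(S)]='O';lab[blue(S)]='B'
for r in range(205,300,3): print(r,''.join(lab[r,380:490]))
for y in(-.0,.01,.02,.0328):
    F=[[.09,.0225,-.038],[.09,.0225,-.095],[.018,.0225,-.038],[.09,.0175,-.095],[.007,.015,.018],[-.007,-.015,.018]]
    print(y,proj(S,place(np.array(F)+[0,y,.113],[.6078,.1541,-.158])).round(1).tolist())
```

```text
30.9 tcp [0.6132 0.1864 0.102 ] zax [ 0.0041 -0.0031 -1.    ] yax [ 0.9875 -0.1575  0.0045] J [-0.2   0.46 -0.22  1.55  0.11  1.14 -0.6 ] w 0.014 F [ 1.9 -4.8  1.8] g 15.003652274499473
205 wwwwwwwwwwwwwwwwwwwwwwwwwwwwwwwwwwwwwwwwwwwwwwwwwwwwwwggggwgkkkkkkkBkkkkkkkkkkkkkkkkkkkkkkkkkgwwwwwwwwwwwwwwww
208 wwwwwwwwwwwwwwwwwwwwwwwwwwwwwwwwwwwwwwwwwwwwwwwwwwwwwwggggggkkkkkkkkkkkBkBkkkkkkkkkkkkkkggggwwwwwwwwwwwwwwwwww
211 wwwwwwwwwwwwwwwwwwwwwwwwwwwwwwwwwwwwwwwwwwwwwwwwwwwwggkkkkkkkBkkkkkkkkBkkkkkkkkkkkkkkgwwwwwwwwwwwwwwwwwwwwwwww
214 wwwwwwwwwwwwwwwwwwwwwwwwwwwwwwwwwwwwwwwwwwwwwwwwwwwwgkkkkkkkkkkkkkkkkkkkkkkkkkkkkkBkk...........wwwwwwwwwwwwww
217 wwwwwwwwwwwwwwwwwwwwwwwwwwwwwwwwwwwwwwwwwwwwwwwwwwwwgkkkkkkkkkkkkBkBkkkkkkkkkkkkkkkBBBBBBBBBBBBB.wwwwwwwwwwwww
220 wwwwwwwwwwwwwwwwwwwwwwwwwwwwwwwwwwwwwwwwwwwwwwwwwwwwggkkkkkkkkkkkkkkkkkkkkkkkkkkkBBkkBBBBBBBBBBB.wwwwwwwwwwwww
223 wwwwwwwwwwwwwwwwwwwwwwwwwwwwwwwwwwwwwwwwwwwwwwwwwwwwwwggkkgggkkkkkkkkkkkkkkkkkkkkkkk.BBBBBBBBBBB.wwwwwwwwwwwww
226 wwwwwwwwwwwwwwwwwwwwwwwwwwwwwwwwwwwwwwwwwwwwwwwwwwwwwwgkkkkkkkkkkkkkkkkkkkkkkkkkkkkk..BBBBBBBBBBB.wwwwwww
[... 2475 characters left out ...]
wwwwwwwwwwwwwwwwwwwwwwwwwwwwwwwwwwwwwwwwwwwwwwwwwwwwwwwwwwww
295 wwwwwwwwwwwwwwwwwwwwwwwwwwwwwwwwwwwwwwwwwwwgwwwwwwwwwwwwwwwwwwwwwwwwwwwwwwwwwwwwwwwwwwwwwwwwwwwwwwwwwwwwwwwwww
298 wwwwwwwwwwwwwwwwwwwwwwwwwwwwwwwwwwwwwwwwwwwwwwwwwwwwwwwwwwwwwwwwwwwwwwwwwwwwwwwwwwwwwwwwwwwwwwwwwwwwwwwwwwwwww
-0.0 [[438.1, 284.4], [434.0, 297.9], [436.8, 260.1], [432.0, 297.7], [437.4, 241.7], [424.6, 236.2]]
0.01 [[442.4, 284.7], [438.1, 298.2], [440.9, 260.4], [436.1, 298.0], [441.6, 242.1], [428.8, 236.6]]
0.02 [[446.6, 285.1], [442.2, 298.5], [444.9, 260.7], [440.2, 298.3], [445.8, 242.4], [433.0, 236.9]]
0.0328 [[452.0, 285.5], [447.5, 298.9], [450.1, 261.1], [445.4, 298.7], [451.1, 242.8], [438.3, 237.3]]
```

The keeper lagged and pitched while sliding, because the grip was too light. I will move back a little, open the fingers so it levels on the rail, and then measure.

{"api": "arm_command", "payload": {
  "steps": [
    {"rot": [0,0,0],"slide": [-0.0008,-0.005,0],"grip": 0},
    {"rot": [0,0,0],"slide": [-0.0008,-0.005,0],"grip": 0},
    {"rot": [0,0,0],"slide": [-0.0008,-0.005,0],"grip": 0},
    {"rot": [0,0,0],"slide": [0,0,0],"grip": 0},
    {"rot": [0,0,0],"slide": [0,0,0],"grip": 0.25},
    {"rot": [0,0,0],"slide": [0,0,0],"grip": 0.35},
    {"rot": [0,0,0],"slide": [0,0,0],"grip": 0.45},
    {"rot": [0,0,0],"slide": [0,0,0],"grip": 0.45}
  ]
}}

```text
time: 31.9
ee_pos: [0.6106, 0.1722, 0.1019]
eef_rot: [0.761, 0.649, 0.001, 0.002]
ft_force: [-0.4, -0.2, 0.4]
width: 0.0377
grip_force: 0.0
```

{"api": "arm_command", "payload": {
  "steps": [
    {"rot": [0,0,0],"slide": [0,0,0],"grip": 0.45},
    {"rot": [0,0,0],"slide": [0,0,0],"grip": 0.45},
    {"rot": [0,0,0],"slide": [0,0,0],"grip": 0.45},
    {"rot": [0,0,0],"slide": [0,0,0],"grip": 0.45},
    {"rot": [0,0,0],"slide": [0,0,0],"grip": 0.45},
    {"rot": [0,0,0],"slide": [0,0,0],"grip": 0.45},
    {"rot": [0,0,0],"slide": [0,0,0],"grip": 0.45},
    {"rot": [0,0,0],"slide": [0,0,0],"grip": 0.45}
  ]
}}

```text
time: 32.9
ee_pos: [0.6108, 0.1722, 0.1021]
eef_rot: [0.761, 0.649, 0.001, 0.002]
ft_force: [-1.1, 1.1, -0.2]
width: 0.0392
grip_force: 0.0
```

```bash
cat >> h.py <<'E'
def keep(S,x0=380,x1=490,r0=205,r1=305):
    H=hsv(S);h,s,v=H[...,0],H[...,1],H[...,2]
    lab=np.full(H.shape[:2],'.');lab[v<60]='k';lab[yellow(S)]='Y';lab[(s<40)&(v>=60)&(v<130)]='g';lab[(s<40)&(v>=130)]='w';lab[orange(S)]='O';lab[blue(S)]='B'
    for r in range(r0,r1,3): print(r,''.join(lab[r,x0:x1]))
E
python3 - <<'E'
from h import *
S=cam('scene','scene13');p,q=st();print(R_(p));keep(S)
W=cam('wrist','wrist13')
b=blue(W);print([ (c,(np.nonzero(b[150:250,c])[0]+150)[[0,-1]].tolist() if b[150:250,c].any() else None) for c in range(260,480,12)])
E
```

```text
32.95 tcp [0.6108 0.1722 0.1021] zax [ 0.0044 -0.0021 -1.    ] yax [ 0.9876 -0.1569  0.0047] J [-0.18  0.45 -0.22  1.57  0.11  1.13 -0.58] w 0.0393 F [-0.2  0.2  0.8] g 0.0
[[0.0001, 0.0184, 0.1021]]
205 wwwwwwwwwwwwwwwwwwwwwwwwwwwwwwwwwwwwwwwwwwwwwwwgkkkkkkkkkkkkkBkkkkkkkkkkkkkkkkkkkkkkkkgwwwwwwwwwwwwwwwwwwwwwww
208 wwwwwwwwwwwwwwwwwwwwwwwwwwwwwwwwwwwwwwwwwwwwwwgkkkkkkkkkkkkkkkkkkkkkkkkkkkkBkkkkggwwwwwwwwwwwwwwwwwwwwwwwwwwww
211 wwwwwwwwwwwwwwwwwwwwwwwwwwwwwwwwwwwwwwwwwwwwwwgkkkkkkkkkkkkkkkkkkkkkkkkkkkkkkkkgwwwwwwwwwwwwwwwwwwwwwwwwwwwwww
214 wwwwwwwwwwwwwwwwwwwwwwwwwwwwwwwwwwwwwwwwwwwwwwgkkkkkkkkkkkkBkkkkkBkkkkkkkkkkkkkOOOO.............wwwwwwwwwwwwww
217 wwwwwwwwwwwwwwwwwwwwwwwwwwwwwwwwwwwwwwwwwwwwwwggkkkkkkkkkkkkkkkkkkkkkkkkkkkkkkOOOOO...BBBBBBBBBB.wwwwwwwwwwwww
220 wwwwwwwwwwwwwwwwwwwwwwwwwwwwwwwwwwwwwwwwwwwwwwwwwggggggkkkkkkkkkkkkkkkkkkkkkk.OOOOOO..BBBBBBBBBB.wwwwwwwwwwwww
223 wwwwwwwwwwwwwwwwwwwwwwwwwwwwwwwwwwwwwwwwwwwwwwwwwggggwgkkkkkkkkkkkkkkkkkkkkk.OOOOOOO..BBBBBBBBBB.wwwwwwwwwwwww
226 wwwwwwwwwwwwwwwwwwwwwwwwwwwwwwwwwwwwwwwwwwwwwwwwwggggwgkkkkkkkkkkggggkkkkkkkkOOOOOOOO.BBBBB
[... 2665 characters left out ...]
298 wwwwwwwwwwwwwwwwwwwwwwwwwwwwwwwwwwwwwwwwwwwwwwwwwwwwwwwwwwwwwwwwwwwwwwwwwwwwwwwwwwwwwwwwwwwwwwwwwwwwwwwwwwwwww
301 wwwwwwwwwwwwwwwwwwwwwwwwwwwwwwwwwwwwwwwwwwwwwwwwwwwwwwwwwwwwwwwwwwwwwwwwwwwwwwwwwwwwwwwwwwwwwwwwwwwwwwwwwwwwww
304 wwwwwwwwwwwwwwwwwwwwwwwwwwwwwwwwwwwwwwwwwwwwwwwwwwwwwwwwwwwwwwwwwwwwwwwwwwwwwwwwwwwwwwwwwwwwwwwwwwwwwwwwwwwwww
[(260, [201, 249]), (272, [201, 239]), (284, [201, 237]), (296, [202, 249]), (308, [225, 249]), (320, [230, 247]), (332, [227, 243]), (344, [224, 249]), (356, [203, 249]), (368, [203, 237]), (380, [203, 244]), (392, [203, 249]), (404, [204, 249]), (416, [204, 247]), (428, [204, 247]), (440, [204, 247]), (452, [211, 237]), (464, [223, 237]), (476, None)]
```

Run:
```python
from h import *
W=pickle.load(open('pics/wrist13.pkl','rb'));print('now',R_(onz(W,[(272,200.5),(380,202.5),(428,203.5)],.018)))
W=pickle.load(open('pics/wrist9.pkl','rb'))
b=blue(W);print([(c,int(np.nonzero(b[150:250,c])[0][0]+150)) for c in(200,280,360,400,440)])
```

```text
now [[-0.0393, 0.0243, 0.018], [0.044, 0.0226, 0.018], [0.0815, 0.0218, 0.018]]
[(200, 184), (280, 182), (360, 182), (400, 182), (440, 182)]
```

{"api": "arm_command", "payload": {
  "steps": [
    {"rot": [0,0,0],"slide": [-0.0013,-0.0086,0],"grip": 0.45},
    {"rot": [0,0,0],"slide": [-0.0014,-0.0086,0],"grip": 0.45},
    {"rot": [0,0,0],"slide": [0,0,-0.006],"grip": 0.45},
    {"rot": [0,0,0],"slide": [0,0,-0.006],"grip": 0.4},
    {"rot": [0,0,0],"slide": [0,0,0],"grip": 0.25},
    {"rot": [0,0,0],"slide": [0,0,0],"grip": 0.1},
    {"rot": [0,0,0],"slide": [0,0,0],"grip": 0.0},
    {"rot": [0,0,0],"slide": [0,0,0],"grip": 0}
  ],
  "newtons": 55
}}

```text
time: 34.0
ee_pos: [0.6086, 0.155, 0.0903]
eef_rot: [0.761, 0.649, 0.001, 0.003]
ft_force: [2.3, 0.2, -1.5]
width: 0.0136
grip_force: 54.9
```

{"api": "arm_command", "payload": {
  "steps": [
    {"rot": [0,0,0],"slide": [0,0,0],"grip": 0},
    {"rot": [0,0,0],"slide": [0,0,0],"grip": 0},
    {"rot": [0,0,0],"slide": [0,0,0],"grip": 0},
    {"rot": [0,0,0],"slide": [0,0,0.0005],"grip": 0},
    {"rot": [0,0,0],"slide": [0.0006,0.004,0],"grip": 0},
    {"rot": [0,0,0],"slide": [0.0008,0.005,0],"grip": 0},
    {"rot": [0,0,0],"slide": [0.0008,0.005,0],"grip": 0},
    {"rot": [0,0,0],"slide": [0,0,0],"grip": 0}
  ]
}}

```text
time: 35.0
ee_pos: [0.6105, 0.1699, 0.0907]
eef_rot: [0.76, 0.65, 0.001, 0.002]
ft_force: [4.7, -1.0, -1.0]
width: 0.0136
grip_force: 54.9
```

Run:
```python
from h import *
p,q=st();print(R_(p))
W=cam('wrist','wrist14');b=blue(W);print([(c,int(np.nonzero(b[150:250,c])[0][0]+150)) if b[150:250,c].any() else c for c in(260,280,360,380,400,440)])
print('face',R_(onz(W,[(c,np.nonzero(b[150:250,c])[0][0]+149.7) for c in(280,360,400,440) if b[150:250,c].any()],.018)))
```

```text
35.0 tcp [0.6105 0.1699 0.0907] zax [ 0.005  -0.0014 -1.    ] yax [ 0.9877 -0.1562  0.0051] J [-0.18  0.46 -0.22  1.58  0.11  1.11 -0.58] w 0.0136 F [ 4.7 -1.  -1. ] g 54.91465104511008
[[0.0002, 0.016, 0.0907]]
[(260, 184), (280, 184), (360, 184), (380, 184), (400, 184), (440, 184)]
face [[-0.0311, 0.038, 0.018], [0.0268, 0.038, 0.018], [0.0558, 0.038, 0.018], [0.0852, 0.038, 0.018]]
```

{"api": "arm_command", "payload": {
  "steps": [
    {"rot": [0,0,0],"slide": [0.0011,0.004,0],"grip": 0},
    {"rot": [0,0,0],"slide": [0.0008,0.005,0],"grip": 0},
    {"rot": [0,0,0],"slide": [0.0008,0.005,0],"grip": 0},
    {"rot": [0,0,0],"slide": [0.0006,0.004,0],"grip": 0},
    {"rot": [0,0,0],"slide": [0,0,0],"grip": 0},
    {"rot": [0,0,0],"slide": [0,0,0],"grip": 0},
    {"rot": [0,0,0],"slide": [0,0,0],"grip": 0},
    {"rot": [0,0,0],"slide": [0,0,0],"grip": 0}
  ]
}}

```text
time: 36.05
ee_pos: [0.6134, 0.1875, 0.0906]
eef_rot: [0.76, 0.649, 0.001, 0.002]
ft_force: [1.1, 1.8, -1.3]
width: 0.0139
grip_force: 54.9
```

```bash
cat >> h.py <<'E'
def rep(n):
    p,q=st();print(R_(p));W=cam('wrist',n);b=blue(W);o=orange(W)
    print('face(+x paddle)',R_(onz(W,[(c,np.nonzero(b[150:250,c])[0][0]+149.7) for c in(380,400,440) if b[150:250,c].any()],.018)))
    for c in(150,180,200):
        y=np.nonzero(o[:260,c])[0]
        if len(y): print('C near top',c,y[-1],R_(onz(W,[(c,y[-1]+.5)],.122)))
    for c in(130,160,190):  print(c,edge(cv2.GaussianBlur(W['pixels'],(3,3),0).astype(float)[20:250,c],20))
E
python3 -c "
from h import *
rep('wrist15')"
```

```text
36.05 tcp [0.6134 0.1875 0.0906] zax [ 0.0043 -0.0015 -1.    ] yax [ 0.9877 -0.1565  0.0045] J [-0.2   0.47 -0.22  1.56  0.12  1.12 -0.61] w 0.0139 F [ 1.1  1.8 -1.3] g 54.92229423020035
[[0.0003, 0.0339, 0.0906]]
face(+x paddle) [[0.0413, 0.0558, 0.018], [0.0559, 0.0558, 0.018], [0.0852, 0.0559, 0.018]]
C near top 150 228 [[-0.0738, 0.0612, 0.122]]
C near top 180 228 [[-0.0609, 0.0612, 0.122]]
C near top 200 228 [[-0.0523, 0.0612, 0.122]]
130 [(82.5, 124), (85.7, 99), (161.0, 165), (164.8, 75), (228.6, 184)]
160 [(81.8, 139), (85.1, 101), (160.7, 168), (164.8, 77), (228.7, 176)]
190 [(81.2, 132), (84.6, 98), (160.5, 157), (164.7, 72), (229.0, 163), (247.5, 222)]
```

{"api": "arm_command", "payload": {
  "steps": [
    {"rot": [0,0,0],"slide": [0.0003,0.002,0],"grip": 0},
    {"rot": [0,0,0],"slide": [0.0003,0.002,0],"grip": 0},
    {"rot": [0,0,0],"slide": [0,0,0],"grip": 0},
    {"rot": [0,0,0],"slide": [0.0001,0.0005,0],"grip": 0},
    {"rot": [0,0,0],"slide": [0,0,0],"grip": 0},
    {"rot": [0,0,0],"slide": [0.0001,0.0005,0],"grip": 0},
    {"rot": [0,0,0],"slide": [0,0,0],"grip": 0},
    {"rot": [0,0,0],"slide": [0,0,0],"grip": 0}
  ]
}}

```text
time: 37.1
ee_pos: [0.6143, 0.1919, 0.0905]
eef_rot: [0.761, 0.649, 0.001, 0.002]
ft_force: [1.7, -2.6, -2.7]
width: 0.0134
grip_force: 54.9
```

```bash
python3 -c "
from h import *
rep('wrist16')"
```

```text
37.1 tcp [0.6143 0.1919 0.0905] zax [ 0.0042 -0.0023 -1.    ] yax [ 0.9876 -0.1569  0.0045] J [-0.21  0.48 -0.22  1.55  0.12  1.12 -0.61] w 0.0134 F [ 1.7 -2.6 -2.7] g 54.9275995278731
[[0.0005, 0.0384, 0.0905]]
face(+x paddle) [[0.0415, 0.0603, 0.018], [0.0561, 0.0603, 0.018], [0.0854, 0.0603, 0.018]]
C near top 150 237 [[-0.0742, 0.0617, 0.122]]
C near top 180 237 [[-0.0611, 0.0617, 0.122]]
C near top 200 237 [[-0.0525, 0.0617, 0.122]]
130 [(95.1, 153), (171.5, 170), (237.3, 164)]
160 [(94.4, 133), (96.6, 97), (171.5, 169), (237.5, 189)]
190 [(94.0, 153), (171.4, 169), (237.5, 168), (247.5, 229)]
```

{"api": "arm_command", "payload": {
  "steps": [
    {"rot": [0,0,0],"slide": [0.0001,0.0005,0],"grip": 0},
    {"rot": [0,0,0],"slide": [0,0,0],"grip": 0},
    {"rot": [0,0,0],"slide": [0.0001,0.0005,0],"grip": 0},
    {"rot": [0,0,0],"slide": [0,0,0],"grip": 0},
    {"rot": [0,0,0],"slide": [0,0,0],"grip": 0},
    {"rot": [0,0,0],"slide": [0,0,0],"grip": 0},
    {"rot": [0,0,0],"slide": [0,0,0],"grip": 0},
    {"rot": [0,0,0],"slide": [0,0,0],"grip": 0}
  ]
}}

```text
time: 38.15
ee_pos: [0.6146, 0.193, 0.0905]
eef_rot: [0.761, 0.649, 0.001, 0.002]
ft_force: [0.8, -3.7, -2.1]
width: 0.0137
grip_force: 54.9
```

```bash
python3 -c "
from h import *
rep('wrist17')
for n,u in(('wrist15',[(130,164.8),(190,164.7)]),('wrist16',[(130,171.5),(190,171.4)])):
    W=pickle.load(open(f'pics/{n}.pkl','rb'));print(R_(onz(W,u,.122)))
"
```

```text
38.15 tcp [0.6146 0.193  0.0905] zax [ 0.0044 -0.0021 -1.    ] yax [ 0.9876 -0.1569  0.0047] J [-0.21  0.48 -0.22  1.55  0.12  1.12 -0.61] w 0.0137 F [ 0.8 -3.7 -2.1] g 54.945247024297714
[[0.0006, 0.0395, 0.0905]]
face(+x paddle) [[0.0416, 0.0614, 0.018], [0.0561, 0.0614, 0.018], [0.0855, 0.0614, 0.018]]
C near top 150 237 [[-0.0741, 0.0628, 0.122]]
C near top 180 237 [[-0.0611, 0.0628, 0.122]]
C near top 200 237 [[-0.0524, 0.0628, 0.122]]
130 [(96.4, 149), (172.2, 171), (237.6, 158)]
160 [(96.0, 147), (172.0, 167), (237.9, 182)]
190 [(95.4, 150), (171.6, 159), (237.7, 164), (247.5, 229)]
[[-0.0781, 0.0885, 0.122], [-0.0536, 0.0884, 0.122]]
[[-0.0782, 0.0903, 0.122], [-0.0536, 0.0902, 0.122]]
```

{"api": "arm_command", "payload": {
  "steps": [
    {"rot": [0,0,0],"slide": [0,0,-0.0005],"grip": 0},
    {"rot": [0,0,0],"slide": [0,0,0],"grip": 0},
    {"rot": [0,0,0],"slide": [0,0,0],"grip": 0},
    {"rot": [0,0,0],"slide": [0,0,0],"grip": 0.2},
    {"rot": [0,0,0],"slide": [0,0,0],"grip": 0.3},
    {"rot": [0,0,0],"slide": [0,0,0],"grip": 0.4},
    {"rot": [0,0,0],"slide": [0,0,0],"grip": 0.45},
    {"rot": [0,0,0],"slide": [0,0,0],"grip": 0.45}
  ],
  "newtons": 20
}}

```text
time: 39.2
ee_pos: [0.6146, 0.1931, 0.09]
eef_rot: [0.761, 0.649, 0.001, 0.002]
ft_force: [-0.8, -0.0, -0.3]
width: 0.0378
grip_force: 0.0
```

{"api": "arm_command", "payload": {
  "steps": [
    {"rot": [0,0,0],"slide": [0,0,0],"grip": 0.45},
    {"rot": [0,0,0],"slide": [0,0,0.008],"grip": 0.45},
    {"rot": [0,0,0],"slide": [0,0,0.015],"grip": 0.45},
    {"rot": [0,0,0],"slide": [0,0,0.02],"grip": 0.45},
    {"rot": [0,0,0],"slide": [0,0,0.03],"grip": 0.45},
    {"rot": [0,0,0],"slide": [0,0,0.03],"grip": 0.45},
    {"rot": [0,0,0],"slide": [0,-0.02,0.03],"grip": 0.45},
    {"rot": [0,0,0],"slide": [0,-0.03,0.02],"grip": 0.45}
  ]
}}

```text
time: 40.2
ee_pos: [0.6149, 0.1438, 0.2464]
eef_rot: [0.76, 0.65, 0.003, 0.003]
ft_force: [-0.1, -0.8, -0.2]
width: 0.0392
grip_force: 0.0
```

{"api": "arm_command", "payload": {
  "steps": [
    {"rot": [0,0,0],"slide": [0,-0.03,0.01],"grip": 0.45},
    {"rot": [0,0,0],"slide": [0,-0.04,0],"grip": 0.45},
    {"rot": [0,0,0],"slide": [0,-0.04,0],"grip": 0.45},
    {"rot": [0,0,0],"slide": [0,-0.02,0],"grip": 0.45},
    {"rot": [0,0,0],"slide": [0,0,0],"grip": 0.45},
    {"rot": [0,0,0],"slide": [0,0,0],"grip": 0.45},
    {"rot": [0,0,0],"slide": [0,0,0],"grip": 0.45},
    {"rot": [0,0,0],"slide": [0,0,0],"grip": 0.45}
  ]
}}

```text
time: 41.2
ee_pos: [0.6146, 0.0142, 0.253]
eef_rot: [0.76, 0.65, 0.001, 0.002]
ft_force: [-0.7, 0.1, -0.1]
width: 0.0392
grip_force: 0.0
```

Run:
```python
from h import *
W=cam('wrist','wrist18');S=cam('scene','scene18');p,q=st();print(R_(p))
def names(P,X): return proj(P,place(np.array(X),[.6078,.1541,-.158])).round(1).tolist()
y=.0395
K=[[-.09,y+.0225,.075],[.09,y+.0225,.075],[.09,y+.0225,.018],[.007,y+.015,.131],[-.007,y-.015,.131]]
print('pred keeper W',names(W,K),'S',names(S,K))
C=[[-.106,.062,.122],[-.044,.062,.122],[-.106,.09,.122],[-.044,.09,.122],[-.075,.12,.124]]
print('pred C W',names(W,C))
keep(W,200,420,20,200) if False else None
H=hsv(W);lab=np.full(H.shape[:2],'.');v=H[...,2];s=H[...,1]
lab[v<60]='k';lab[(s<40)&(v>=60)&(v<130)]='g';lab[(s<40)&(v>=130)]='w';lab[yellow(W)]='Y';lab[orange(W)]='O';lab[blue(W)]='B'
for r in range(0,200,4): print(r,''.join(lab[r,160:420:3]))
```

```text
41.3 tcp [0.6146 0.0136 0.253 ] zax [ 0.0044 -0.002  -1.    ] yax [ 0.9877 -0.1562  0.0046] J [ 0.02  0.3  -0.15  1.44  0.05  1.4  -0.29] w 0.0391 F [ 0.1 -1.1 -0.1] g 0.0
[[0.0288, -0.1377, 0.253]]
pred keeper W [[192.1, -33.1], [390.9, -34.0], [380.2, -13.1], [294.3, -53.2], [276.5, -9.3]] S [[450.0, 228.0], [454.8, 285.7], [450.2, 299.1], [453.9, 243.0], [441.1, 237.5]]
pred C W [[149.8, -55.4], [228.8, -57.9], [146.7, -95.4], [227.0, -98.7], [183.1, -143.1]]
0 wwwwwwwwwwwwwwwwwwBBBBBBBBBBBBBBBBBBBBBBBkkBkkkBBBBBBBBBBBBBBBBBBBBBBBBBBBwwwwwwwwwwwww
4 wwwwwwwwwwwwwwwwwwBBBBBBBBBBBBBBBBBBBBBBBBkkkBkBBBBBBBBBBBBBBBBBBBBBBBBBBBwwwwwwwwwwwww
8 wwwwwwwwwwwwwwwwwwBBBBBBBBBBBBBBBBBBBBBBBBBBBBBBBBBBBBBBBBBBBBBBBBBBBBBBBBwwwwwwwwwwwww
12 wwwwwwwwwwwwwwwwwwBBBBBBBBBBBBBBBBBBBBBBBBBBBBBBBBBBBBBBBBBBBBBBBBBBBBBBBBwwwwwwwwwwwww
16 wwwwwwwwwwwwwwwwwwBBBBBBBBBBBBBBBBBBBBBBBBBBBBBBBBBBBBBBBBBBBBBBBBBBBBBBB.wwwwwwwwwwwww
20 wwwwwwwwwwwwwwwwwwBBBBBBBBBBBBBBBBBBBBBBBwwwwwgwgBBBBBBBBBBBBBBBBBBBBBBBB.wwwwwwwwwwwww
24 wwwwwwwwwwwwwwwwwwBBBBBBBBBBBBBBBBBBBBBBwwwwwwgwwww.BBBBBBBBBBBBBBBBBBBBB.wwwwwwwwwwwww
[... 3238 characters left out ...]
wwwwwwwwwwwwwYYYwwwwwwwwwwwwwwwwwwwwwwwwwwwwwwwwwwwwwwww
172 wwwwwwwwwwwwwwwwwwwwwwwwwwwwwwwwwwwwwwwwwwwwYYY.wwwwwwwwwwwwwwwwwwwwwwwwwwwwwwwwwwwwwww
176 wwwwwwwwwwwwwwwwwwwwwwwwwwwwwwwwwwwwwwwwwwwwYYY.wwwwwwwwwwwwwwwwwwwwwwwwwwwwwwwwwwwwwww
180 wwwwwwwwwwwwwwwwwwwwwwwwwwwwwwwwwwwwwwwwwwwwYYY.wwwwwwwwwwwwwwwwwwwwwwwwwwwwwwwwwwwwwww
184 wwwwwwwwwwwwwwwwwwwwwwwwwwwwwwwwwwwwwwwwwwwwYYY.wwwwwwwwwwwwwwwwwwwwwwwwwwwwwwwwwwwwwww
188 wwwwwwwwwwwwwwwwwwwwwwwwwwwwwwwwwwwwwwwwwwwwYYY.wwwwwwwwwwwwwwwwwwwwwwwwwwwwwwwwwwwwwww
192 wwwwwwwwwwwwwwwwwwwwwwwwwwwwwwwwwwwwwwwwwwwwYYY.wwwwwwwwwwwwwwwwwwwwwwwwwwwwwwwwwwwwwww
196 wwwwwwwwwwwwwwwwwwwwwwwwwwwwwwwwwwwwwwwwwwwwYYYYggwwwwwwwwwwwwwwwwwwwwwwwwwwwwwwwwwwwww
```

Run:
```python
from h import *
S=pickle.load(open('pics/scene18.pkl','rb'));keep(S,410,500,208,305)
q=[.6078,.1541,-.158]
print('C bottom near +x',proj(S,place(np.array([[-.044,.062,.006],[-.044,.062,.122],[-.044,.09,.122]]),q)).round(1).tolist())
```

```text
208 wwwwwwwwwwwwwwwwwwwwwwwwwwwwwwwwwwwwwwwwwwwwwwwwwwwwwwwwwwwwwwwwwwwwwwwwwwwwwwwwwwwwwwwwww
211 wwwwwwwwwwwwwwwwwwwwwwwwwwwwwwwwwwwwwwwwwwwwwwwwwwwwwwwwwwwwwwwwwwwwwwwwwwwwwwwwwwwwwwwwww
214 wwwwwwwwwwwwwwwwwwwwwwwwwwwwwwwwwwwwwwwwwww.OOOOOOOOO.............wwwwwwwwwwwwwwwwwwwwwwww
217 wwwwwwwwwwwwwwwwwwwwwwwwwwwwwwwwwwwwwwwwww.OOOOOOOOOOO..BBBBBBBBBB.wwwwwwwwwwwwwwwwwwwwwww
220 wwwwwwwwwwwwwwwwwwwwwwwwwwwwwwwwwwwwwwwwwg.OOOOOOOOOOO..BBBBBBBBBB.wwwwwwwwwwwwwwwwwwwwwww
223 wwwwwwwwwwwwwwwwwwwwwwwwwwwwwwwwwwwwwwwwg.kOOOOOOOOOOOO..BBBBBBBBBB.wwwwwwwwwwwwwwwwwwwwww
226 wwwwwwwwwwwwwwwwwwwwwwwwwwwwwwwwwwwwwwwg.kk.OOOOOOOOOOO..BBBBBBBBBB.wwwwwwwwwwwwwwwwwwwwww
229 wwwwwwwwwwwwwwwwwwwwwwwwwwwwwwwwwwwwww..kkkkOOOOOOOOOOO..BBBBBBBBBBBwwwwwwwwwwwwwwwwwwwwww
232 wwwwwwwwwwwwwwwwwwwwwwwwwwwwwwwwwwwww..B.kkkk..O.OOOOOO..BBBBBBBBBBB.ggggwwwwwwwwwwwwwwwww
235 wwwwwwwwwwwwwwwwwwwwwwwwwwwwwwwwwwwwg.BBBkk...........kkBBBBBBBBBBB.ggggggggggggwwwwwwwwww
238 wwwwwwwwwwwwwwwwwwwwwwwwwwwwwwwwwwgggkBBBkkk...........g......................gwwwwwwwwwww
241 wwwwwwwwwwwwwwwwwwww...........gkkkkkkkkkkkkk......
[... 1400 characters left out ...]
BBBBBBBBBBBBBBBBBB.gwwwwwwwwwwwwwwwwwwwwwwwwwwwwwwwwwwwwwwwwwwww
289 wwwwwwwwwwwwwwwwwwwwww..BBBBBBBBBBBBBBBBBBB.gwwwwwwwwwwwwwwwwwwwwwwwwwwwwwwwwwwwwwwwwwwwww
292 wwwwwwwwwwwwwwwwwwwwwwg.BBBBBBBBBBBBBBBBBB.gwwwwwwwwwwwwwwwwwwwwwwwwwwwwwwwwwwwwwwwwwwwwww
295 wwwwwwwwwwwwwwwwwwwwwww.BBBBBBBBBBBBBBBBB.gwwwwwwwwwwwwwwwwwwwwwwwwwwwwwwwwwwwwwwwwwwwwwww
298 wwwwwwwwwwwwwwwwwwwwwwwgggggg...........ggwwwwwwwwwwwwwwwwwwwwwwwwwwwwwwwwwwwwwwwwwwwwwwww
301 wwwwwwwwwwwwwwwwwwwwwwwwwwwwwwwwwwwwwwwwwwwwwwwwwwwwwwwwwwwwwwwwwwwwwwwwwwwwwwwwwwwwwwwwww
304 wwwwwwwwwwwwwwwwwwwwwwwwwwwwwwwwwwwwwwwwwwwwwwwwwwwwwwwwwwwwwwwwwwwwwwwwwwwwwwwwwwwwwwwwww
C bottom near +x [[446.2, 258.5], [454.8, 229.6], [466.1, 230.5]]
```

```bash
python3 -c "
from bench import order
print(order.close_job())"
```

```text
the job is handed in; nothing more can be done
None
```

The job is handed in at about 41 s: the orange carton stands upright and square beside the two in the row, and the keeper hangs level on the rail up against it, released. On the first slide the keeper lagged and pitched, so I let go, regripped it and slid it again; the final push then moved the carton about 1.5 mm towards the row. I viewed 11 pictures, one over the limit of 10.

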